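# Close up the bottle row against the end stop

### The arm

A 6-joint arm with a two-finger parallel gripper is mounted at the origin on the work surface. World frame = base frame: x ahead of the robot, y to its left, z up, the work surface at z = 0. Lengths are in mm, angles in rad, forces in N, time in s.
With the tool pointing down it reaches from about 275 to 750 mm from the base axis. Payload 10.2 kg.
Tool frame: the origin (TCP) lies on the front face of the gripper's body, between the roots of the fingers; the fingertips stand 73 mm ahead of it and the grasp point (between the pads) lies 54 mm ahead of it (robot.finger_overhang is the distance from the TCP to the fingertips, in mm); x points along the fingers, y is the direction in which the jaws open and shut, and the axes are right-handed (so a half turn about x gives the same grasp; the last joint's range is limited). The gripper opens to 85 mm and grips with 20 to 120 N. Pads are 22 mm wide; open, the fingers measure 114 mm over their backs; the gripper's body (76 mm by 85 mm) begins 54 mm behind the grasp point. The pads swing forward as they close: fully open they stand 13 mm farther back than shut.
Start: joints at [1.013, 0.313, 1.498, -0, 1.331, -0.223], TCP at [172.518, 495.852, 303.894] pointing down, gripper open.
Joint ranges: [-2.94, 2.94], [-0.97, 2.17], [0.19, 2.56], [-1.23, 4.37], [0.02, 3.11], [-2.88, 2.88]. Speed limits (rad/s): [2.39, 2.39, 3.01, 3.14, 3.14, 3.14].

### API

Orientations are given as a unit quaternion [w, x, y, z].
In Python, from plant import monitor, vision, ticket, robot gives the robot as it stands. The module is installed in compiled form; this text tells all that it offers.
- The arm moves only by the tool move_arm, never from a script. Its argument "plan" is a list of rows, each a list of 2 entries, a list of its own where there are three numbers: the shift along the tool's x, y, z in m, then the turn, a rotation vector about the tool's x, y, z in rad. A call has 1 to 20 rows; each row shifts and turns the pose as measured when the row begins, along the tool's axes as they then stand; what a row does not reach is not made up. A row lasts 1/12 s, in which the tool goes at most 41.7 mm and 7.16 degrees, less where a joint would pass 70% of its speed; a pose out of reach is approached as far as the arm can. A call with a gripper value outside its range is refused whole. "gripper" is the closure, from -1 (fully open) to 1 (shut), set as the call begins (left out, the last holds). The fingers move at their own pace and stop on an object; the grip force is fixed at half the most. Time passes only in rows, so rows that do not move let the fingers close. It gives the time, the measured TCP pose, the force and the opening at its end, in the units of the state.
- monitor.read_state(): the state, without advancing time (a new reading comes with each control period).
- vision.grab_frame(name): name is "side" or "top"; returns the picture (480x640x3 uint8, red, green, blue); there is no depth.
- vision.camera_model(name): a dict with "fovy" (degrees; the focal length in pixels is half the picture's height over the tangent of half this angle, whatever the lens; pixels are square), "cx", "cy" (the principal point, pixels), "rvec" (rotation vector, rad) and "tvec" (3), from world to camera coordinates, as OpenCV has them. Camera axes: x right, y down, z forward; pixel columns grow to the right and rows downward; lengths in mm; the calibration is good to about 2 mm. A picture is of the moment at which its call begins. camera_model takes no time and is no camera call.
- ticket.sign_off(): hands the job in, once; it reports no verdict.
The state is a dict: "time": time; "joints": joint angles; "qvel": joint speeds; "joint_efforts": joint torques, N m; "ee_pos": TCP position; "eef_rot": TCP orientation; "contact_force": force on the tool from outside, world axes, zero at the start; "ft_torque": the same for the moment, N m; "grip_width": finger opening in mm.
Only numpy, scipy, OpenCV 4.12 (cv2) and the standard library are available. Lean on these libraries where they do the work, as an engineer would, in place of code of your own. Each camera call takes 0.05 s, during which the arm holds its last target.

### The job

Take the wooden end block by its grip, set it down square behind the last bottle and use it to push all four bottles along the vinyl as one straight row, until the row is closed up and pressed on the end stop's rubber pad with about 1 kg of force (10 N, held for a moment, never more than about 2 kg). Then let go, leaving the block standing snug and square against the row. Touch the bottles only with the block, do not let the row buckle or a bottle tip, and leave the fan, clip and brush alone.

Things in the scene. Friction and masses are not known exactly. Their poses are not given: they have to be found in the camera images.
- stop: Fixed steel end-stop bracket, 100 mm wide, 85 high. Origin on the shelf under its front edge; y points away from the row (row along -y), x across it, x = 0 the centre line. A black rubber pad, 66 mm wide, 15 to 75 mm up, faces the row: its face lies anywhere from y = -40 to 0 mm (clamp not reported: find it by feel or sight) and gives like a damped spring, about 7 N/mm over 6 mm.
- bottle1: First bottle of the row, counted from the end stop: closed plastic bottle, filled (about 0.25 kg, not exact), square body 56 x 56 mm and 68 mm tall with a round cap on top to 96 mm. Origin: centre of its underside; z up; its y axis points roughly towards the end stop. It slides on the vinyl; sliding the four together takes about 3 to 7 N, on top of what the pad takes.
- bottle2: Second bottle of the row, counted from the end stop: closed plastic bottle, filled (about 0.25 kg, not exact), square body 56 x 56 mm and 68 mm tall with a round cap on top to 96 mm. Origin: centre of its underside; z up; its y axis points roughly towards the end stop. It slides on the vinyl; sliding the four together takes about 3 to 7 N, on top of what the pad takes.
- bottle3: Third bottle of the row, counted from the end stop: closed plastic bottle, filled (about 0.25 kg, not exact), square body 56 x 56 mm and 68 mm tall with a round cap on top to 96 mm. Origin: centre of its underside; z up; its y axis points roughly towards the end stop. It slides on the vinyl; sliding the four together takes about 3 to 7 N, on top of what the pad takes.
- bottle4: Fourth (last, farthest from the stop) bottle of the row, counted from the end stop: closed plastic bottle, filled (about 0.25 kg, not exact), square body 56 x 56 mm and 68 mm tall with a round cap on top to 96 mm. Origin: centre of its underside; z up; its y axis points roughly towards the end stop. It slides on the vinyl; sliding the four together takes about 3 to 7 N, on top of what the pad takes.
- endblock_grip (a point): Loose wooden end block, 0.3 kg: body 70 mm wide (its x), 44 thick (its y), 66 tall, with an upright grip on top 24 mm wide (x), 40 long (y) and 42 high (66 to 108 mm above the underside). This point: centre of the grip, 87 mm above the underside, centred over the block; axes are the block's, z up.
- fan: Bystander: small desk fan with a toggle switch, base 84 mm across, 150 mm tall, standing loose beside the row. Origin: centre of its underside.
- clip: Bystander: bent steel bucket-wringer clip, 30 x 90 x 36 mm, lying loose beside the row. Origin: centre of its underside.
- brush: Bystander: wooden-handled dish brush, about 245 mm long along its x, 54 mm wide head at +x, 38 mm high, lying loose beside the row. Origin: on the shelf, near mid-length.
Mind the look-alikes: they are no part of the job. What is shaped like the part that bears endblock_grip but orange, purple or red is not meant.

How it is judged:
By the outcome, as a careful person would: the job done as asked, in the order asked, and still so for the second after the job is handed in, with the robot touching nothing.
It also fails if it takes over 45 s, if anything falls off the work surface, if the arm or the gripper's body presses on something with over 40 N, if the wrist force passes 120 N, or if a joint passes its speed limit or range.

## Working session

There is one attempt and no reset: what is moved stays moved. The work goes in short steps, Python scripts to look and compute and a tool call to move; the robot and the scene stay as the last step left them, time stands still between calls to the robot, and variables do not carry over. Pictures are saved under pics/ and viewed, and the job is handed in when it is done.

Besides the shell and the picture viewer there is one more tool, called as name(argument=value, ...) on one line, values as JSON. move_arm: Moves the arm, as the interface text tells. Its arguments: {"type":"object","properties":{"plan":{"type":"array"},"gripper":{"type":"number"}},"required":["plan"]}

```bash
mkdir -p pics
python3 - <<'E'
from plant import monitor, vision, ticket, robot
import cv2
for n in ("top","side"):
    im=vision.grab_frame(n); cv2.imwrite(f"pics/{n}0.png",im[:,:,::-1]); print(n,vision.camera_model(n))
print(monitor.read_state())
print([a for a in dir(robot) if a[0]!='_'])
E
```

```text
top {'fovy': 46.547565422698945, 'cx': 328.30282513012213, 'cy': 246.03909063231526, 'rvec': array([ 2.17731763, -2.16407522,  0.11133195]), 'tvec': array([ -53.52010771,  551.2382046 , 1374.03149297])}
side {'fovy': 42.8268157003844, 'cx': 316.18546985075176, 'cy': 232.32039246556445, 'rvec': array([ 2.18870712,  0.75288179, -0.33132576]), 'tvec': array([-426.61232974, -179.81836568, 1900.17817921])}
{'time': 0.1, 'joints': array([ 1.01260283e+00,  3.13406290e-01,  1.49833811e+00,  1.01011976e-05,
        1.33099536e+00, -2.23424279e-01]), 'qvel': array([-0.00050097, -0.00294675, -0.0008663 ,  0.00019438, -0.0003856 ,
       -0.00073522]), 'joint_efforts': array([ 1.85834302e-03, -4.12904441e+01, -2.60141534e+01, -2.30922660e-04,
        3.08461611e-03, -1.63878127e-05]), 'ee_pos': array([172.43621305, 495.72760275, 303.39464806]), 'eef_rot': array([ 0.69706621,  0.11743403,  0.69738161, -0.11818136]), 'contact_force': array([-0.49040079,  0.7576317 , -0.09975966]), 'ft_torque': array([ 0.02476474, -0.02693642,  0.01385588]), 'grip_width': 85.10618815950338}
['MotionError', 'finger_overhang']
```

View pics/top0.png

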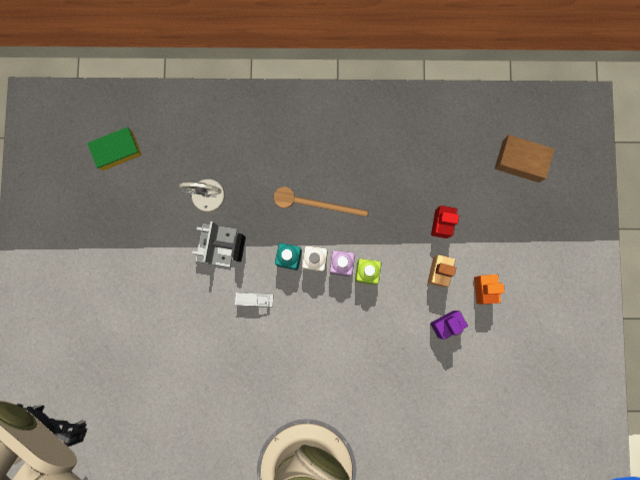

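View pics/side0.png

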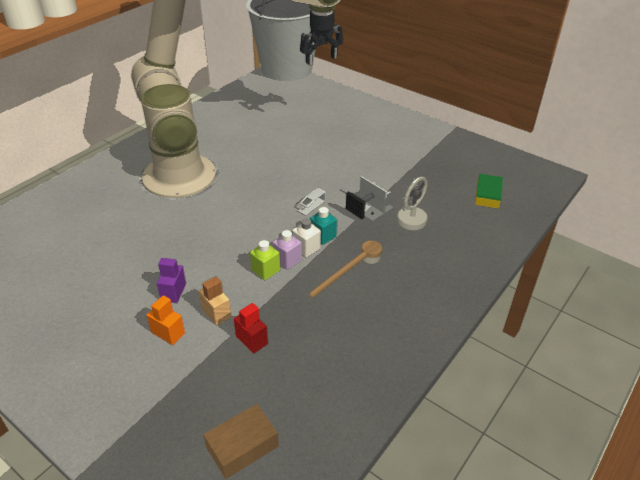

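```bash
cat > h.py <<'E'
import numpy as np,cv2
from plant import monitor, vision, ticket, robot
from scipy.spatial.transform import Rotation as R
def cam(n):
    m=vision.camera_model(n); f=240/np.tan(np.radians(m['fovy'])/2)
    K=np.array([[f,0,m['cx']],[0,f,m['cy']],[0,0,1.]]); return K,cv2.Rodrigues(m['rvec'])[0],m['tvec']
def proj(n,P):
    K,r,t=cam(n); c=np.atleast_2d(P)@r.T+t; p=c@K.T; return p[:,:2]/p[:,2:]
def back(n,uv,z):
    K,r,t=cam(n); uv=np.atleast_2d(uv).astype(float); d=np.c_[uv,np.ones(len(uv))]@np.linalg.inv(K).T@r; o=-r.T@t
    return o+d*((np.asarray(z)-o[2])/d[:,2])[:,None]
def crop(src,x0,y0,x1,y1,s,out):
    im=cv2.imread(src) if isinstance(src,str) else src
    cv2.imwrite(out,cv2.resize(im[y0:y1,x0:x1],None,fx=s,fy=s,interpolation=cv2.INTER_CUBIC))
E
python3 - <<'E'
from h import *
crop("pics/top0.png",180,215,400,315,3.6,"pics/c1.png")
crop("pics/top0.png",410,190,520,350,3.6,"pics/c2.png")
crop("pics/side0.png",190,170,410,350,3.3,"pics/c3.png")
E
```

```text
(no output)
```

View pics/c1.png

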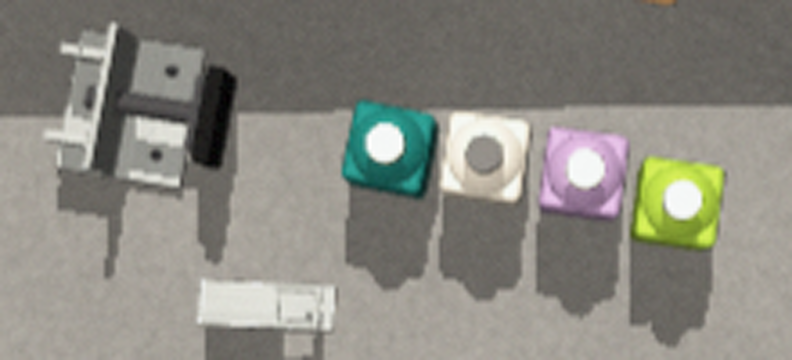

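View pics/c2.png

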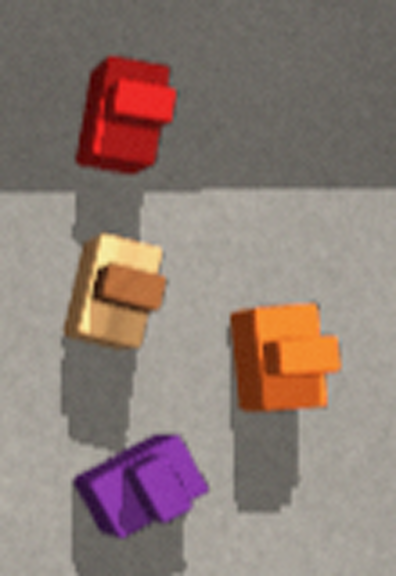

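View pics/c3.png

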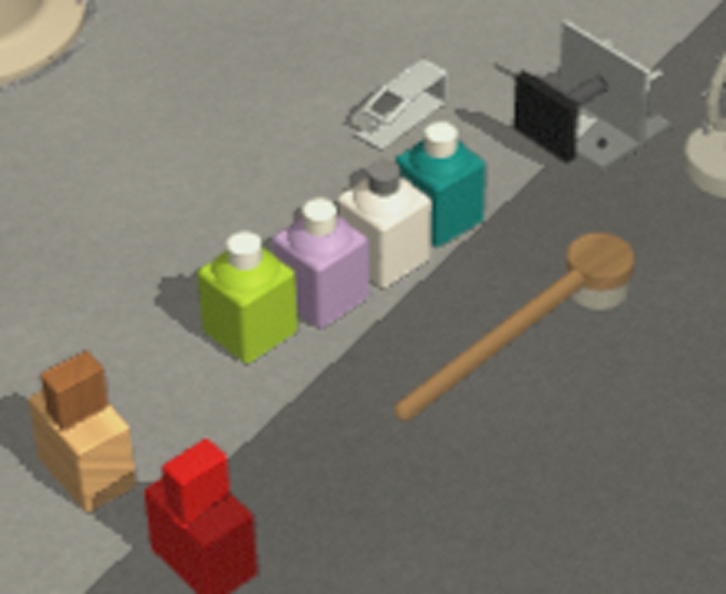

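```bash
cat > fit.py <<'E'
from h import *
from scipy.optimize import minimize
def boxpts(cx,cy,yaw,hx,hy,z0,z1):
    c,s=np.cos(yaw),np.sin(yaw); P=[]
    for a in(-hx,hx):
        for b in(-hy,hy):
            for z in(z0,z1): P.append([cx+c*a-s*b,cy+s*a+c*b,z])
    return np.array(P)
def render(n,boxes,off,sh,s=4):
    m=np.zeros((sh[0]*s,sh[1]*s),np.uint8)
    for b in boxes:
        p=(proj(n,b)-off+0.5)*s-0.5
        cv2.fillConvexPoly(m,cv2.convexHull(np.round(p*16).astype(np.int32)),1,shift=4)
    return cv2.resize(m.astype(np.float32),(sh[1],sh[0]),interpolation=cv2.INTER_AREA)
def fit(masks,model,x0,st=(4,4,.08)):
    # masks: {cam:(mask float full)}
    def cost(x):
        t=0
        for n,m in masks.items():
            uv=proj(n,np.array([[x0[0],x0[1],40]]))[0].astype(int); o=np.maximum(uv-60,0)
            mm=m[o[1]:o[1]+120,o[0]:o[0]+120]
            t+=np.abs(render(n,model(x),o,mm.shape)-mm).sum()
        return t
    best=None
    for d in(-.12,0,.12):
        x=np.array(x0)+[0,0,d]; sim=np.vstack([x]+[x+np.eye(3)[i]*st[i] for i in range(3)])
        r=minimize(cost,x,method='Nelder-Mead',options=dict(initial_simplex=sim,xatol=.01,fatol=.01,maxiter=400))
        if best is None or r.fun<best.fun: best=r
    return best.x,best.fun
bottle=lambda x:[boxpts(*x,28,28,0,68)]
block=lambda x:[boxpts(*x,35,22,0,66),boxpts(*x,12,20,66,108)]
def big(m,seed):
    n,l,s,c=cv2.connectedComponentsWithStats(m.astype(np.uint8))
    seed=np.round(seed).astype(int)
    k=l[seed[1]-2:seed[1]+3,seed[0]-2:seed[0]+3]; k=k[k>0]
    L=np.bincount(k).argmax(); m=(l==L).astype(np.uint8)
    ct,_=cv2.findContours(m,cv2.RETR_EXTERNAL,cv2.CHAIN_APPROX_NONE); o=np.zeros_like(m); cv2.drawContours(o,ct,-1,1,-1); return o.astype(np.float32)
def hsv(im): return [a.astype(int) for a in cv2.split(cv2.cvtColor(im,cv2.COLOR_BGR2HSV))]
E
cat > m.py <<'E'
from fit import *
import sys
def bottles(top):
    h,s,v=hsv(top)
    ms={'1':(h>80)&(h<100)&(s>100),'2':(s>18)&(h<25)&(v>90)|(v>200),'3':(h>130)&(h<165)&(s>35),'4':(h>28)&(h<50)&(s>120)}
    return ms
if __name__=="__main__":
    top=cv2.imread("pics/top0.png"); side=cv2.imread("pics/side0.png")
    ms=bottles(top)
    seeds={'1':(288,266),'2':(315,268),'3':(342,271),'4':(369,280)}
    for k in '1234':
        m=big(ms[k],seeds[k]); g=back('top',seeds[k],68)[0]
        x,f=fit({'top':m},bottle,[g[0],g[1],0.])
        print(k,x.round(2),round(f),m.sum())
    h,s,v=hsv(top); hs,ss,vs=hsv(side)
    mt=(h>5)&(h<25)&(s>60); msd=(hs>5)&(hs<25)&(ss>60)
    for a,sd in((mt,(439,275)),(msd,(214,306))): print(big(a,sd).sum())
    M={'top':big(mt,(439,275)),'side':big(msd,(214,306))}
    cv2.imwrite('pics/mk.png',np.hstack([M['top'][190:350,410:520],M['side'][230:390,160:280]])*255)
    g=back('top',(439,272),66)[0]
    for q in(M,{'top':M['top']},{'side':M['side']}):
        x,f=fit(q,block,[g[0],g[1],0.]); print('block',x.round(3),round(f))
    K=[]
    for u in((180+385/3.6,215+143/3.6),(180+485/3.6,215+153/3.6),(180+586/3.6,215+168/3.6),(180+683/3.6,215+200/3.6)):
        print('cap',back('top',u,96)[0].round(1))
    for u,z in(((235,78),75),((222,165),75),((208,68),75),((192,160),75)):
        print('pad',back('top',(180+u[0]/3.6,215+u[1]/3.6),z)[0].round(1))
E
python3 m.py
```

```text
1 [ 5.2482e+02  4.9400e+01 -2.3000e-01] 67 538.0
2 [ 6.1064e+02 -9.2900e+01 -1.8000e-01] 13793 299535.0
3 [ 5.0811e+02 -8.3180e+01 -1.3000e-01] 46 527.0
4 [ 4.8842e+02 -1.4751e+02 -1.5000e-01] 63 533.0
702.0
1061.0[ WARN:0@9.259] global loadsave.cpp:1063 imwrite_ Unsupported depth image for selected encoder is fallbacked to CV_8U.
Traceback (most recent call last):
  File "m.py", line 22, in <module>
    x,f=fit(q,block,[g[0],g[1],0.]); print('block',x.round(3),round(f))
        ~~~^^^^^^^^^^^^^^^^^^^^^^^^
  File "fit.py", line 27, in fit
    r=minimize(cost,x,method='Nelder-Mead',options=dict(initial_simplex=sim,xatol=.01,fatol=.01,maxiter=400))
  File "fit.py", line 22, in cost
    t+=np.abs(render(n,model(x),o,mm.shape)-mm).sum()
              ~~~~~~^^^^^^^^^^^^^^^^^^^^^^^
  File "fit.py", line 12, in render
    p=(proj(n,b)-off+0.5)*s-0.5
       ~~~~^^^^^
  File "h.py", line 8, in proj
    K,r,t=cam(n); c=np.atleast_2d(P)@r.T+t; p=c@K.T; return p[:,:2]/p[:,2:]
          ~~~^^^
  File "h.py", line 5, in cam
    m=vision.camera_model(n); f=240/np.tan(np.radians(m['fovy'])/2)
ValueError: time passes only in moves, steps and waits
```

```bash
python3 - <<'E'
import re
s=open('h.py').read()
s=s.replace("    m=vision.camera_model(n);","    m=MODELS[n];").replace("def cam(n)","""from numpy import array
MODELS={'top':{'fovy': 46.547565422698945, 'cx': 328.30282513012213, 'cy': 246.03909063231526, 'rvec': array([ 2.17731763, -2.16407522,  0.11133195]), 'tvec': array([ -53.52010771,  551.2382046 , 1374.03149297])},
'side':{'fovy': 42.8268157003844, 'cx': 316.18546985075176, 'cy': 232.32039246556445, 'rvec': array([ 2.18870712,  0.75288179, -0.33132576]), 'tvec': array([-426.61232974, -179.81836568, 1900.17817921])}}
def cam(n)""")
open('h.py','w').write(s)
E
sed -i "s/'2':.*'3'/'2':(v>150)\&((s>22)|(v>195)),'3'/; s/fit({'top':m}/fit({'top':m}/" m.py
python3 m.py; python3 -c "
from h import *
top=cv2.imread('pics/top0.png');print(top[268,310:322],top[300,350],top[262,300:304])
print(monitor.read_state()['time'])"
```

```text
[[153 171 181]
 [153 169 179]
 [153 169 178]
 [158 175 183]
 [154 171 180]
 [152 167 177]
 [157 174 182]
 [157 175 183]
 [169 187 196]
 [200 216 221]
 [241 247 245]
 [242 247 245]] [153 158 163] [[102 108 112]
 [108 114 120]
 [160 172 178]
 [231 240 242]]
0.1Traceback (most recent call last):
  File "m.py", line 10, in <module>
    seeds={'1':(288,266),'2':(v>150)&((s>22)|(v>195)),'3':(342,271),'4':(369,280)}
                              ^
NameError: name 'v' is not defined
```

View pics/mk.png

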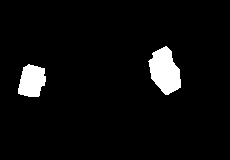

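```bash
sed -i "s/seeds={'1':(288,266),.*/seeds={'1':(288,266),'2':(323,266),'3':(342,271),'4':(369,280)}/" m.py
python3 m.py
python3 - <<'E'
from m import *
top=cv2.imread('pics/top0.png')
m=big(bottles(top)['2'],(323,266)); cv2.imwrite('pics/mk2.png',cv2.resize(m[220:300,270:400]*255,None,fx=5,fy=5))
E
```

```text
1 [ 5.2482e+02  4.9400e+01 -2.3000e-01] 67 538.0
2 [ 5.2048e+02 -1.5190e+01 -1.4000e-01] 51 537.0
3 [ 5.0811e+02 -8.3180e+01 -1.3000e-01] 46 527.0
4 [ 4.8842e+02 -1.4751e+02 -1.5000e-01] 63 533.0
702.0
1061.0
block [ 4.90813e+02 -3.31818e+02 -2.73000e-01] 118
block [ 4.90663e+02 -3.30631e+02 -2.26000e-01] 41
block [ 4.92117e+02 -3.33095e+02 -2.74000e-01] 57
cap [523.2  48.5  96. ]
cap [517.  -17.8  96. ]
cap [507.5 -84.8  96. ]
cap [ 486.7 -148.9   96. ]
pad [568.4 151.9  75. ]
pad [509.5 159.4  75. ]
pad [575.1 170.2  75. ]
pad [512.8 179.6  75. ][ WARN:0@1.626] global loadsave.cpp:1063 imwrite_ Unsupported depth image for selected encoder is fallbacked to CV_8U.
[ WARN:0@0.725] global loadsave.cpp:1063 imwrite_ Unsupported depth image for selected encoder is fallbacked to CV_8U.
```

View pics/mk2.png

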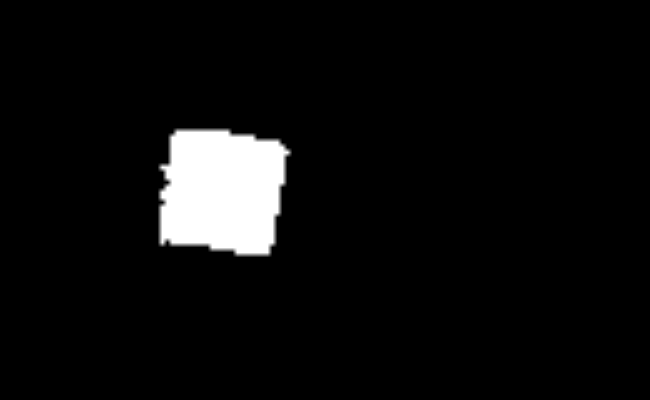

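Run:
```python
from h import *
crop("pics/top0.png",185,215,255,275,11,"pics/s1.png")
crop("pics/side0.png",330,165,400,225,11,"pics/s2.png")
```

```text
(no output)
```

View pics/s1.png

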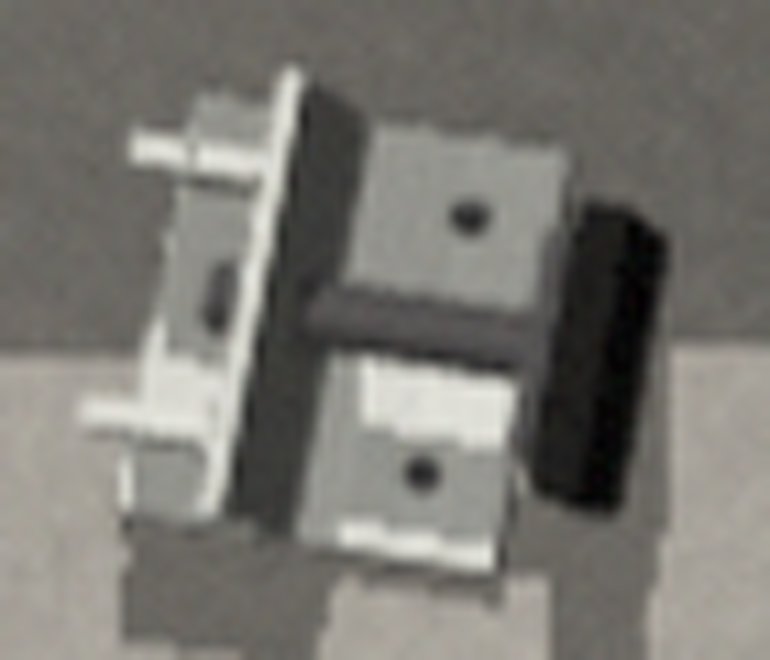

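View pics/s2.png

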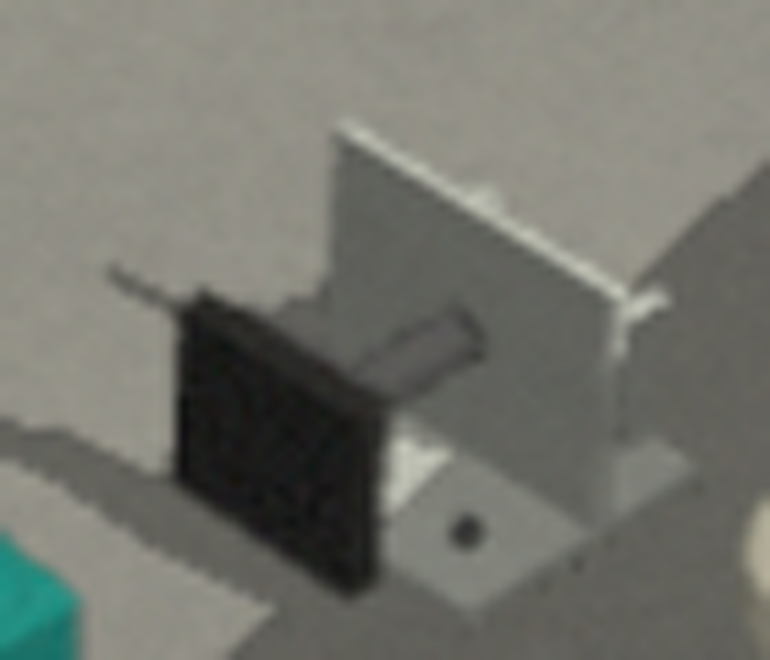

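Run:
```python
from h import *
def T(u): return (185+(np.array(u)+.5)/11-.5, 0)[0]+np.array([0,30*0]) 
def t(u): return np.array([185+(u[0]+.5)/11-.5,215+(u[1]+.5)/11-.5])
def s(u): return np.array([330+(u[0]+.5)/11-.5,165+(u[1]+.5)/11-.5])
def L(name,a,b):
    d=a-b; print(name,a.round(1),b.round(1),'len',np.hypot(*d[:2]).round(1),'yaw',np.arctan2(d[1],d[0]).round(3),'mid',((a+b)/2).round(1))
for n,a,b,z in(('plate',(300,68),(220,520),85),('basefront',(570,140),(495,570),4),('padtop',(622,205),(580,508),75),('padbot',(668,240),(612,515),15)):
    L(n,back('top',t(a),[z])[0],back('top',t(b),[z])[0])
for n,a,b,z in(('s plate',(625,300),(340,125),85),('s padtop',(380,413),(182,310),75),('s padbot',(352,600),(178,480),15)):
    L(n,back('side',s(a),[z])[0],back('side',s(b),[z])[0])
L('s basefront',back('side',s((470,610)),[2])[0],back('side',s((600,525)),[2])[0])
```

```text
plate [605.6 232.1  85. ] [505.9 246.9  85. ] len 100.8 yaw -0.147 mid [555.7 239.5  85. ]
basefront [600.8 185.7   4. ] [500.4 200.8   4. ] len 101.5 yaw -0.149 mid [550.6 193.3   4. ]
padtop [576.9 162.2  75. ] [509.7 170.   75. ] len 67.7 yaw -0.115 mid [543.3 166.1  75. ]
padbot [576.2 160.8  15. ] [512.5 172.3  15. ] len 64.7 yaw -0.179 mid [544.4 166.5  15. ]
s plate [609.5 227.6  85. ] [510.3 244.6  85. ] len 100.7 yaw -0.169 mid [559.9 236.1  85. ]
s padtop [580.1 162.1  75. ] [516.7 165.6  75. ] len 63.5 yaw -0.056 mid [548.4 163.8  75. ]
s padbot [578.  158.8  15. ] [514.6 170.7  15. ] len 64.5 yaw -0.187 mid [546.3 164.8  15. ]
s basefront [596.  187.5   2. ] [603.5 237.5   2. ] len 50.5 yaw -1.72 mid [599.8 212.5   2. ]
```

```bash
cat >> h.py <<'E'
def to(p,yaw=None,show=True):
    """shift needed in tool axes (m) after turn; yaw= world yaw of tool y axis (mod pi)"""
    s=monitor.read_state(); q=s['eef_rot']; r=R.from_quat([q[1],q[2],q[3],q[0]]); M=r.as_matrix()
    ty=np.arctan2(M[1,1],M[0,1])
    print('t',s['time'],'pos',s['ee_pos'].round(2),'toolx',M[:,0].round(3),'yaw y',ty.round(3),'F',s['contact_force'].round(2),'T',s['ft_torque'].round(3),'w',round(s['grip_width'],2))
    if yaw is not None:
        d=(yaw-ty+np.pi/2)%np.pi-np.pi/2
        X=np.array([0,0,-1.]);Y=np.array([np.cos(ty+d),np.sin(ty+d),0]);Z=np.cross(X,Y)
        Mt=np.c_[X,Y,Z]
        print('rotvec(tool now)',R.from_matrix(M.T@Mt).as_rotvec().round(4))
        print('shift in target axes m',(Mt.T@(np.array(p)-s['ee_pos'])/1000).round(4))
    print('shift now axes m',(M.T@(np.array(p)-s['ee_pos'])/1000).round(4))
E
python3 - <<'E'
from h import *
to([491.2,-331.8,250],-.25)
print(monitor.read_state()['joints'])
E
```

```text
t 0.1 pos [172.44 495.73 303.39] toolx [-0.001 -0.001 -1.   ] yaw y 1.236 F [-0.49  0.76 -0.1 ] T [ 0.025 -0.027  0.014] w 85.11
rotvec(tool now) [1.486e+00 6.000e-04 1.100e-03]
shift in target axes m [0.0534 0.5136 0.7229]
shift now axes m [ 0.054  -0.6768  0.573 ]
[ 1.01260283e+00  3.13406290e-01  1.49833811e+00  1.01011976e-05
  1.33099536e+00 -2.23424279e-01]
```

move_arm(plan=[[[0,-0.029,0.0245],[0.124,0,0]],[[0,-0.0257,0.028],[0.124,0,0]],[[0,-0.022,0.031],[0.124,0,0]],[[0,-0.018,0.0334],[0.124,0,0]],[[0,-0.0138,0.0354],[0.124,0,0]],[[0,-0.0094,0.0368],[0.124,0,0]],[[0,-0.0047,0.0377],[0.124,0,0]],[[0,0,0.038],[0.124,0,0]],[[0,0.0047,0.0377],[0.124,0,0]],[[0,0.0093,0.0368],[0.124,0,0]],[[0,0.0138,0.0354],[0.124,0,0]],[[0,0.018,0.0335],[0.124,0,0]],[[0,0.022,0.031],[0,0,0]],[[0,0.022,0.031],[0,0,0]],[[0,0.022,0.031],[0,0,0]],[[0,0.022,0.031],[0,0,0]],[[0,0.022,0.031],[0,0,0]],[[0,0.022,0.031],[0,0,0]],[[0,0.022,0.031],[0,0,0]],[[0,0.022,0.031],[0,0,0]]], gripper=-0.1)

```text
time: 1.77
ee_pos: [434.7, -248.5, 299.9]
eef_rot: [-0.426, -0.563, -0.426, 0.566]
contact_force: [0.9, 0.5, 0.9]
grip_width: 46.8
```

Run:
```python
from h import *
to([491.2,-331.8,250],-.25)
```

```text
t 1.7667 pos [ 434.68 -248.48  299.94] toolx [-0.003 -0.002 -1.   ] yaw y -0.277 F [0.92 0.48 0.94] T [ 0.025  0.    -0.014] w 46.77
rotvec(tool now) [-0.0275  0.0027  0.0023]
shift in target axes m [0.0499 0.0754 0.0667]
shift now axes m [0.0499 0.0773 0.0645]
```

move_arm(plan=[[[0.017,0.0255,0.022],[-0.027,0.003,0.002]],[[0.016,0.0255,0.022],[0,0,0]],[[0.016,0.0255,0.022],[0,0,0]],[[0,0,0],[0,0,0]]])

```text
time: 2.1
ee_pos: [493.4, -342.7, 245.5]
eef_rot: [-0.432, -0.559, -0.433, 0.56]
contact_force: [-1.2, 0.2, -0.6]
grip_width: 46.7
```

Run:
```python
from h import *
to([491.2,-331.8,180],-.25)
im=vision.grab_frame('top')[:,:,::-1]; crop(im,410,190,520,350,3.6,"pics/c4.png")
im=vision.grab_frame('side')[:,:,::-1]; crop(im,120,170,320,350,3.3,"pics/c5.png")
```

```text
t 2.1 pos [ 493.44 -342.68  245.53] toolx [-0.002  0.001 -1.   ] yaw y -0.255 F [-1.16  0.25 -0.57] T [ 0.001  0.04  -0.013] w 46.67
rotvec(tool now) [-0.0053 -0.0008  0.0019]
shift in target axes m [ 0.0655 -0.0049 -0.01  ]
shift now axes m [ 0.0655 -0.0048 -0.0099]
```

View pics/c4.png

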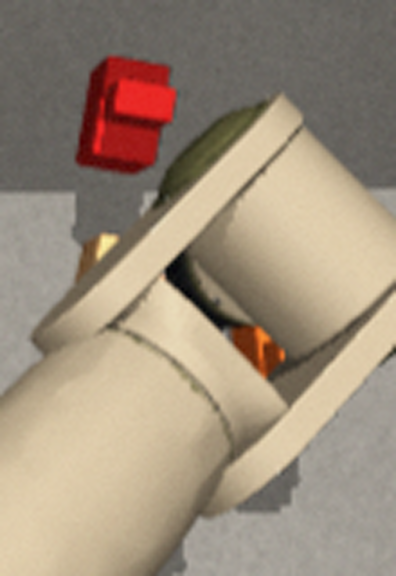

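View pics/c5.png

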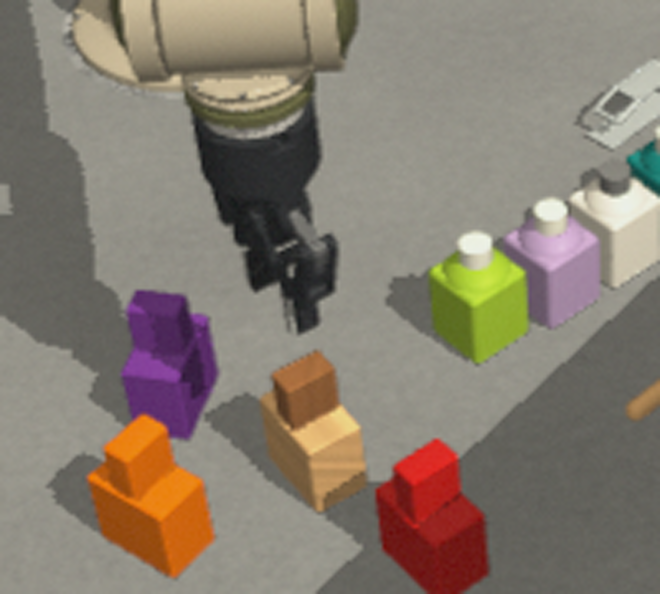

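move_arm(plan=[[[0.025,-0.0048,-0.0099],[-0.005,0,0.002]],[[0.02,0,0],[0,0,0]],[[0.01,0,0],[0,0,0]],[[0,0,0],[0,0,0]]])

```text
time: 2.53
ee_pos: [490.3, -326.0, 198.0]
eef_rot: [0.438, 0.559, 0.431, -0.557]
contact_force: [0.2, 0.1, -0.2]
grip_width: 47.1
```

Run:
```python
from h import *
to([491.2,-331.8,143],-.25)
im=vision.grab_frame('side')[:,:,::-1]; crop(im,150,220,280,340,6,"pics/c6.png")
```

```text
t 2.5333 pos [ 490.32 -326.01  198.02] toolx [ 0.008 -0.006 -1.   ] yaw y -0.247 F [ 0.21  0.15 -0.24] T [-0.002 -0.009 -0.061] w 47.08
rotvec(tool now) [ 0.0034  0.004  -0.0096]
shift in target axes m [0.055  0.0023 0.0054]
shift now axes m [0.0551 0.0017 0.0052]
```

View pics/c6.png

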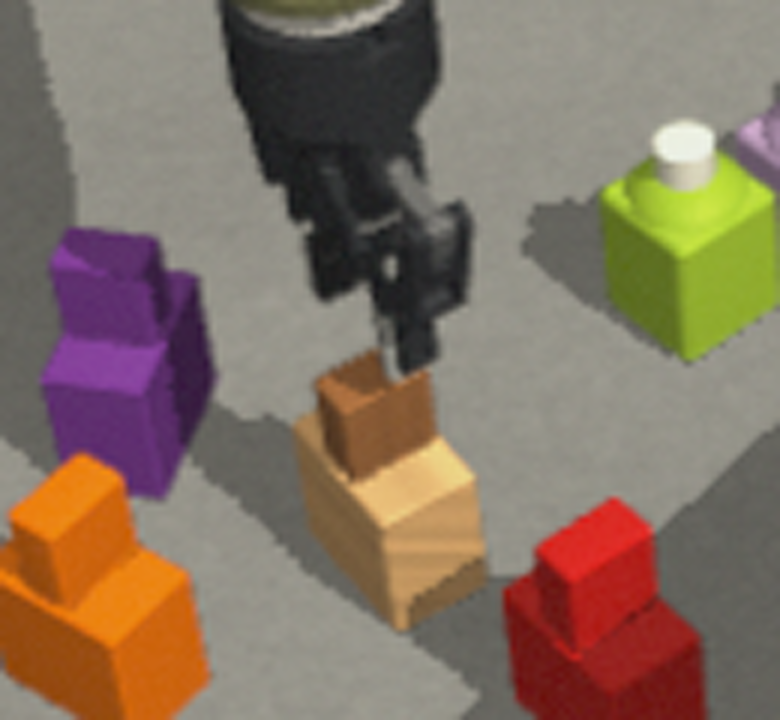

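move_arm(plan=[[[0.008,0.0017,0.0054],[0,0.004,-0.009]],[[0,0,0],[0,0,0]],[[0,0,0],[0,0,0]]])

```text
time: 2.83
ee_pos: [491.8, -332.8, 194.8]
eef_rot: [0.438, 0.558, 0.432, -0.557]
contact_force: [0.2, -0.3, 0.3]
grip_width: 46.7
```

Run:
```python
from h import *
to([491.2,-331.8,143],-.25)
```

```text
t 2.8333 pos [ 491.79 -332.76  194.84] toolx [ 0.005 -0.005 -1.   ] yaw y -0.246 F [ 0.17 -0.32  0.29] T [-0.006 -0.009 -0.023] w 46.74
rotvec(tool now) [ 0.0042  0.0037 -0.0064]
shift in target axes m [ 0.0518 -0.0008 -0.0008]
shift now axes m [ 0.0518 -0.0011 -0.001 ]
```

move_arm(plan=[[[0.015,-0.0008,-0.0008],[0,0.003,-0.005]],[[0.015,0,0],[0,0,0]],[[0.012,0,0],[0,0,0]],[[0.006,0,0],[0,0,0]],[[0,0,0],[0,0,0]]])

```text
time: 3.25
ee_pos: [492.5, -333.8, 149.4]
eef_rot: [0.438, 0.558, 0.431, -0.557]
contact_force: [0.4, -0.2, 0.2]
grip_width: 47.0
```

Run:
```python
from h import *
to([491.2,-331.8,143],-.25)
im=vision.grab_frame('side')[:,:,::-1]; crop(im,150,220,280,340,6,"pics/c7.png")
```

```text
t 3.25 pos [ 492.53 -333.8   149.38] toolx [ 0.007 -0.007 -1.   ] yaw y -0.247 F [ 0.38 -0.16  0.16] T [ 0.034  0.012 -0.048] w 46.98
rotvec(tool now) [ 0.0034  0.0048 -0.008 ]
shift in target axes m [ 0.0064 -0.0018 -0.0016]
shift now axes m [ 0.0064 -0.0018 -0.0016]
```

View pics/c7.png

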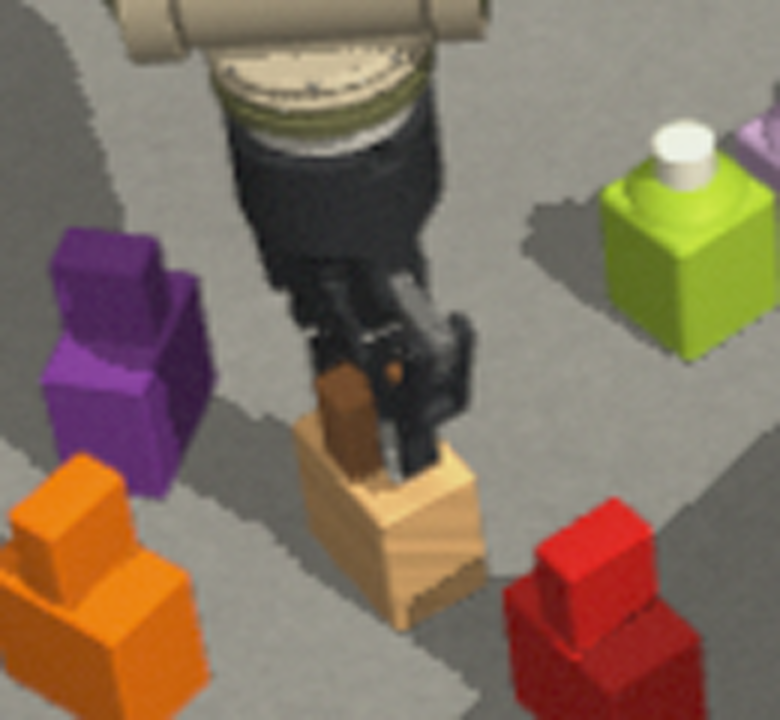

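move_arm(plan=[[[0.005,-0.0008,-0.0008],[0,0.005,-0.008]],[[0,0,0],[0,0,0]]])

```text
time: 3.47
ee_pos: [492.5, -333.4, 146.3]
eef_rot: [0.435, 0.558, 0.434, -0.558]
contact_force: [0.4, -0.4, 1.0]
grip_width: 46.8
```

move_arm(plan=[[[0,0,0],[0,0,0]],[[0,0,0],[0,0,0]],[[0,0,0],[0,0,0]],[[0,0,0],[0,0,0]],[[0,0,0],[0,0,0]],[[0,0,0],[0,0,0]]], gripper=1)

```text
time: 3.97
ee_pos: [492.4, -333.3, 146.9]
eef_rot: [0.435, 0.558, 0.434, -0.558]
contact_force: [0.2, -0.8, -3.2]
grip_width: 23.0
```

Run:
```python
from h import *
to([491.2,-331.8,160],-.15)
im=vision.grab_frame('side')[:,:,::-1]; crop(im,150,220,280,340,6,"pics/c8.png")
```

```text
t 3.9667 pos [ 492.44 -333.29  146.9 ] toolx [ 0.001 -0.001 -1.   ] yaw y -0.246 F [ 0.21 -0.78 -3.21] T [-0.019 -0.005  0.003] w 22.96
rotvec(tool now) [-0.0964  0.0011 -0.0017]
shift in target axes m [-0.0131 -0.0014 -0.0013]
shift now axes m [-0.0131 -0.0015 -0.0011]
```

View pics/c8.png

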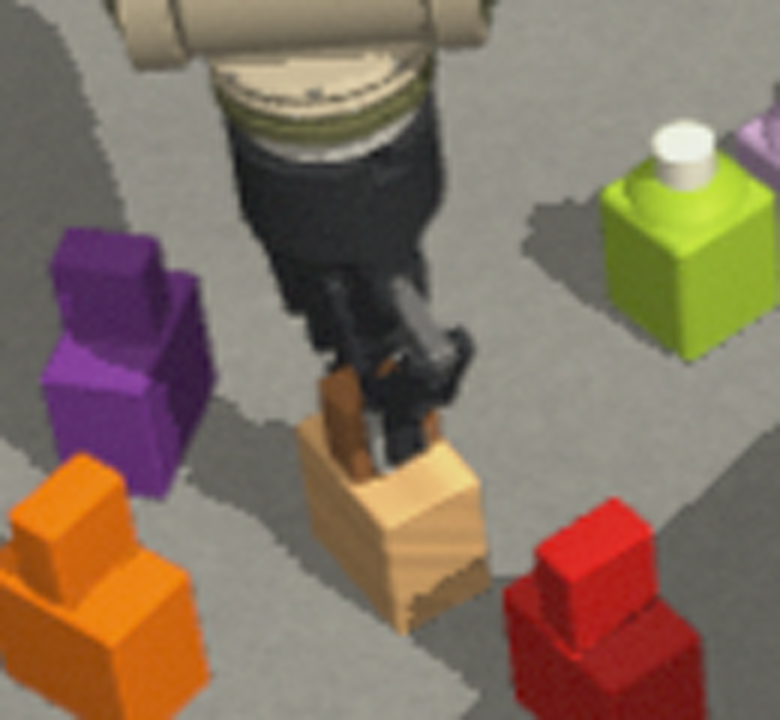

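move_arm(plan=[[[-0.012,0,0],[-0.048,0,0]],[[-0.012,0,0],[-0.048,0,0]],[[0,0,0],[0,0,0]]])

```text
time: 4.27
ee_pos: [492.1, -332.9, 170.6]
eef_rot: [0.462, 0.535, 0.462, -0.535]
contact_force: [0.9, -0.3, -2.7]
grip_width: 22.9
```

Run:
```python
from h import *
to([478.5,-214,165],-.155)
```

```text
t 4.2667 pos [ 492.07 -332.93  170.57] toolx [-0.  0. -1.] yaw y -0.147 F [ 0.88 -0.31 -2.66] T [-0.052 -0.011  0.012] w 22.93
rotvec(tool now) [ 0.0082 -0.0004  0.0004]
shift in target axes m [ 0.0056 -0.0318 -0.1154]
shift now axes m [ 0.0056 -0.0308 -0.1157]
```

move_arm(plan=[[[0,-0.007,-0.025],[0.008,0,0]],[[0,-0.007,-0.025],[0,0,0]],[[0,-0.005,-0.02],[0,0,0]],[[0,-0.003,-0.01],[0,0,0]],[[0,0,0],[0,0,0]],[[0,0,0],[0,0,0]]])

```text
time: 4.77
ee_pos: [481.6, -248.4, 168.3]
eef_rot: [-0.457, -0.539, -0.457, 0.539]
contact_force: [-1.4, 0.1, -2.8]
grip_width: 23.4
```

Run:
```python
from h import *
to([478.5,-214,165],-.155)
for n in('top','side'):
    im=vision.grab_frame(n)[:,:,::-1]; cv2.imwrite(f'pics/{n}2.png',im)
crop("pics/top2.png",260,215,450,325,4,"pics/d1.png")
crop("pics/side2.png",200,170,400,320,4,"pics/d2.png")
```

```text
t 4.7667 pos [ 481.58 -248.39  168.33] toolx [-0. -0. -1.] yaw y -0.164 F [-1.36  0.1  -2.84] T [-0.007  0.039 -0.037] w 23.37
rotvec(tool now) [-0.009   0.0002  0.0005]
shift in target axes m [ 0.0033 -0.0084 -0.0335]
shift now axes m [ 0.0033 -0.0086 -0.0334]
```

View pics/d1.png

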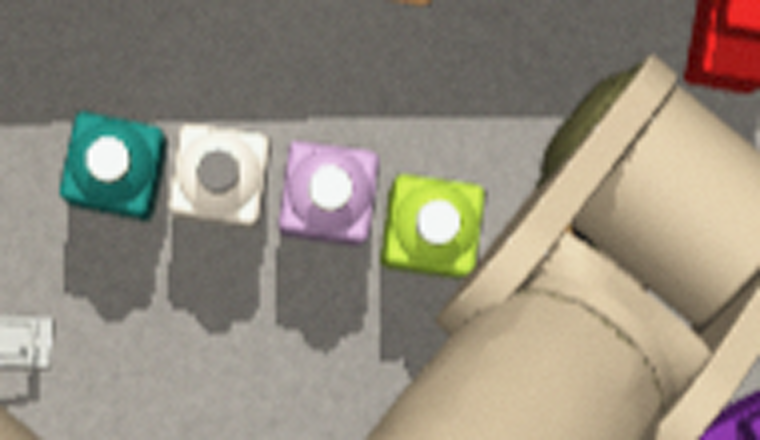

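View pics/d2.png

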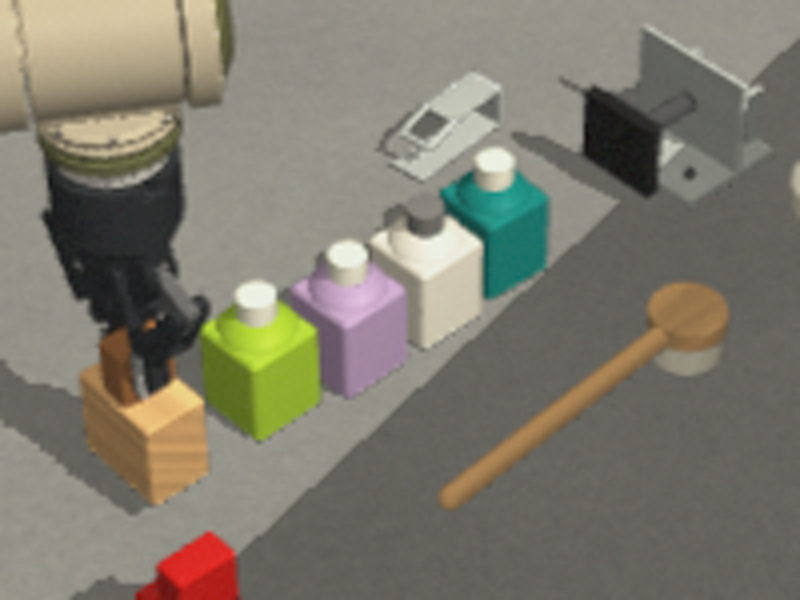

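move_arm(plan=[[[0.002,-0.004,-0.015],[-0.009,0,0]],[[0.002,-0.003,-0.01],[0,0,0]],[[0,-0.001,-0.005],[0,0,0]],[[0,0,0],[0,0,0]],[[0,0,0],[0,0,0]]])

```text
time: 5.28
ee_pos: [478.9, -220.9, 163.8]
eef_rot: [-0.459, -0.538, -0.458, 0.539]
contact_force: [0.1, 0.2, -3.7]
grip_width: 23.4
```

Run:
```python
from h import *
to([478.5,-214,147],-.155)
```

```text
t 5.2833 pos [ 478.86 -220.87  163.83] toolx [ 0.001 -0.002 -1.   ] yaw y -0.16 F [ 0.11  0.2  -3.7 ] T [-0.048 -0.044  0.019] w 23.41
rotvec(tool now) [-0.005   0.0019 -0.0011]
shift in target axes m [ 0.0168 -0.0014 -0.0067]
shift now axes m [ 0.0168 -0.0015 -0.0068]
```

move_arm(plan=[[[0.006,0,0],[-0.005,0.002,-0.001]],[[0.005,0,0],[0,0,0]],[[0.002,0,0],[0,0,0]],[[0.001,0,0],[0,0,0]],[[0,0,0],[0,0,0]]])

```text
time: 5.7
ee_pos: [479.1, -222.7, 148.2]
eef_rot: [0.46, 0.537, 0.459, -0.537]
contact_force: [-0.0, 0.2, -3.1]
grip_width: 23.1
```

Run:
```python
from h import *
to([478.5,-214,147],-.155)
```

```text
t 5.7 pos [ 479.07 -222.7   148.18] toolx [ 0.001 -0.    -1.   ] yaw y -0.156 F [-0.01  0.19 -3.09] T [-0.063 -0.016  0.003] w 23.13
rotvec(tool now) [-0.0011  0.0003 -0.0006]
shift in target axes m [ 0.0012 -0.0019 -0.0085]
shift now axes m [ 0.0012 -0.0019 -0.0085]
```

move_arm(plan=[[[0.001,0,0],[0,0,0]],[[0.001,0,0],[0,0,0]],[[0,0,0],[0,0,0]]])

```text
time: 5.95
ee_pos: [479.2, -223.1, 147.1]
eef_rot: [-0.46, -0.537, -0.459, 0.538]
contact_force: [-0.1, 0.1, -3.4]
grip_width: 23.5
```

move_arm(plan=[[[0.001,0,0],[0,0,0]],[[0.001,0,0],[0,0,0]],[[0,0,0],[0,0,0]]])

```text
time: 6.2
ee_pos: [479.3, -223.4, 147.1]
eef_rot: [-0.461, -0.537, -0.459, 0.538]
contact_force: [-0.0, -0.8, -3.2]
grip_width: 23.4
```

move_arm(plan=[[[0.0015,0,0],[0,0,0]],[[0.0015,0,0],[0,0,0]],[[0,0,0],[0,0,0]]])

```text
time: 6.45
ee_pos: [479.5, -223.8, 147.2]
eef_rot: [-0.462, -0.537, -0.458, 0.538]
contact_force: [0.0, 0.1, -2.4]
grip_width: 23.3
```

move_arm(plan=[[[0,-0.0005,-0.005],[0,0,0]],[[0,0,-0.005],[0,0,0]],[[0,0,-0.003],[0,0,0]],[[0,0,0],[0,0,0]]])

```text
time: 6.78
ee_pos: [481.4, -209.9, 146.8]
eef_rot: [-0.462, -0.537, -0.457, 0.538]
contact_force: [-1.0, -0.0, -0.4]
grip_width: 22.9
```

```bash
cat >> h.py <<'E'
def row(O=(553,193),yaw=-.155):
    s=monitor.read_state(); u=np.array([-np.sin(yaw),np.cos(yaw)]); e=np.array([np.cos(yaw),np.sin(yaw)])
    d=s['ee_pos'][:2]-O; f=s['contact_force'][:2]; print('along %.2f lat %.2f Fu %.2f Fe %.2f'%(d@u,d@e,f@u,f@e))
E
python3 - <<'E'
from h import *
to([478.9,-214,147],-.155); row()
im=vision.grab_frame('side')[:,:,::-1]; cv2.imwrite('pics/side3.png',im)
crop("pics/side3.png",200,170,400,320,4,"pics/d3.png")
E
```

```text
t 6.7833 pos [ 481.38 -209.88  146.79] toolx [ 0.004 -0.005 -1.   ] yaw y -0.156 F [-1.   -0.04 -0.38] T [-0.134  0.253 -0.025] w 22.88
rotvec(tool now) [-0.0006  0.0048 -0.0045]
shift in target axes m [-0.0002 -0.0018  0.0045]
shift now axes m [-0.0002 -0.0018  0.0045]
along -409.11 lat -8.56 Fu -0.19 Fe -0.98
```

View pics/d3.png

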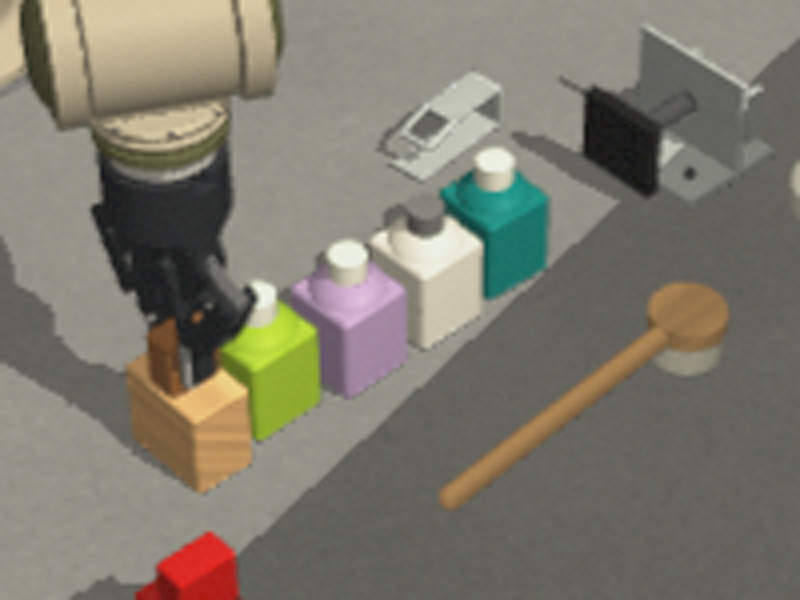

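move_arm(plan=[[[0,-0.002,-0.003],[0,0.005,-0.0045]],[[0,-0.001,-0.003],[0,0,0]],[[0,0,-0.002],[0,0,0]],[[0,0,0],[0,0,0]]])

```text
time: 7.17
ee_pos: [479.8, -201.2, 146.8]
eef_rot: [0.46, 0.538, 0.459, -0.537]
contact_force: [0.4, -0.8, -2.3]
grip_width: 23.1
```

Run:
```python
from h import *
to([478.9,-214,147],-.155); row()
```

```text
t 7.1667 pos [ 479.82 -201.18  146.84] toolx [ 0.001  0.    -1.   ] yaw y -0.156 F [ 0.36 -0.77 -2.26] T [-0.103 -0.123  0.004] w 23.1
rotvec(tool now) [-0.0008 -0.0002 -0.0009]
shift in target axes m [-0.0002  0.0011  0.0128]
shift now axes m [-0.0002  0.0011  0.0128]
along -400.75 lat -11.45 Fu -0.70 Fe 0.48
```

Now creep into contact and drag b4 diagonally a little.

move_arm(plan=[[[0,0,-0.0015],[0,0,0]],[[0,0,-0.0015],[0,0,0]],[[0,0,-0.0015],[0,0,0]],[[0,0,-0.0015],[0,0,0]]])

```text
time: 7.5
ee_pos: [480.7, -195.4, 146.9]
eef_rot: [-0.46, -0.537, -0.459, 0.537]
contact_force: [0.0, -2.6, -0.9]
grip_width: 23.2
```

Run:
```python
from h import *
to([478.9,-214,147],-.155); row()
```

```text
t 7.5 pos [ 480.74 -195.45  146.88] toolx [ 0.001 -0.001 -1.   ] yaw y -0.156 F [ 0.05 -2.65 -0.91] T [-0.481  0.074 -0.013] w 23.22
rotvec(tool now) [-0.0008  0.0011 -0.001 ]
shift in target axes m [-0.0001  0.001   0.0186]
shift now axes m [-0.0001  0.0011  0.0186]
along -394.94 lat -11.42 Fu -2.61 Fe 0.45
```

move_arm(plan=[[[0,0.0012,-0.0012],[0,0,0]],[[0,0.0012,-0.0012],[0,0,0]],[[0,0.0012,-0.0012],[0,0,0]],[[0,0.0012,-0.0012],[0,0,0]],[[0,0.0012,-0.0012],[0,0,0]],[[0,0.0012,-0.0012],[0,0,0]]])

```text
time: 8.0
ee_pos: [489.0, -189.0, 147.0]
eef_rot: [-0.46, -0.536, -0.46, 0.538]
contact_force: [-2.9, -2.8, 0.9]
grip_width: 23.5
```

Run:
```python
from h import *
to([478.9,-214,147],-.155); row()
for n in('top','side'):
    im=vision.grab_frame(n)[:,:,::-1]; cv2.imwrite(f'pics/{n}4.png',im)
crop("pics/top4.png",260,215,450,325,4,"pics/d4.png")
crop("pics/side4.png",200,170,400,320,4,"pics/d5.png")
```

```text
t 8.0 pos [ 489.01 -188.97  146.96] toolx [-0.002 -0.002 -1.   ] yaw y -0.155 F [-2.92 -2.79  0.92] T [-0.522  0.499  0.114] w 23.45
rotvec(tool now) [-0.0001  0.0018  0.0014]
shift in target axes m [-0.     -0.0061  0.0263]
shift now axes m [ 0.     -0.0061  0.0263]
along -387.27 lat -4.25 Fu -3.20 Fe -2.45
```

View pics/d4.png

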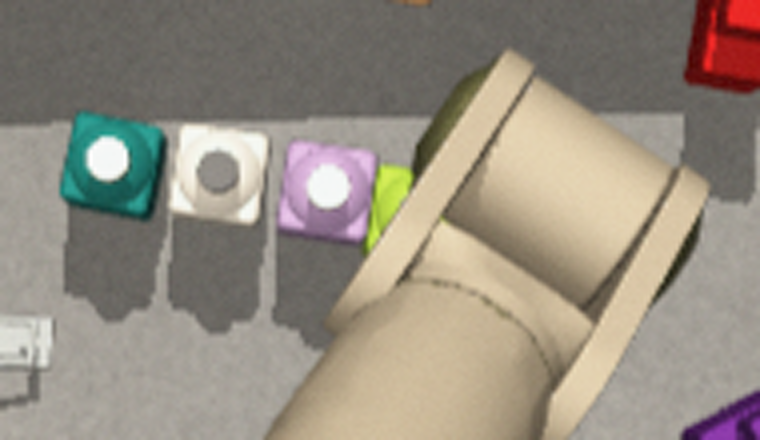

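View pics/d5.png

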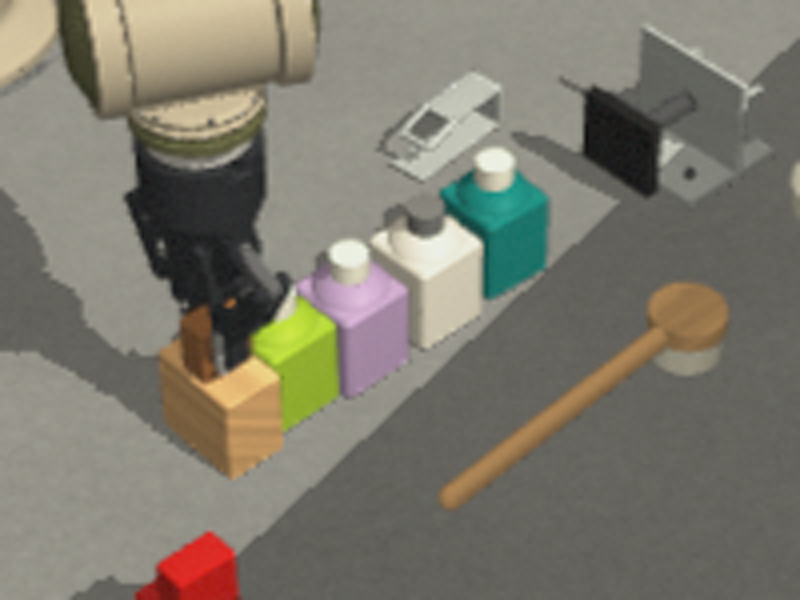

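move_arm(plan=[[[0,0.0003,-0.002],[0,0.0018,0.0014]],[[0,0.0003,-0.002],[0,0,0]],[[0,0.0003,-0.002],[0,0,0]],[[0,0.0003,-0.002],[0,0,0]],[[0,0.0003,-0.002],[0,0,0]],[[0,0,-0.002],[0,0,0]],[[0,0,-0.002],[0,0,0]],[[0,0,-0.002],[0,0,0]]])

```text
time: 8.77
ee_pos: [493.8, -172.9, 146.9]
eef_rot: [0.461, 0.538, 0.459, -0.537]
contact_force: [-1.1, -4.9, -1.7]
grip_width: 23.2
```

Run:
```python
from h import *
to([478.9,-214,147],-.155); row()
for n in('top','side'):
    im=vision.grab_frame(n)[:,:,::-1]; cv2.imwrite(f'pics/{n}5.png',im)
crop("pics/top5.png",260,215,450,325,4,"pics/d6.png")
crop("pics/side5.png",200,170,400,320,4,"pics/d7.png")
```

```text
t 8.7667 pos [ 493.85 -172.87  146.89] toolx [ 0.002 -0.002 -1.   ] yaw y -0.155 F [-1.13 -4.94 -1.71] T [-0.851  0.16   0.044] w 23.18
rotvec(tool now) [-0.0005  0.0014 -0.0025]
shift in target axes m [-0.0001 -0.0084  0.0429]
shift now axes m [-0.0001 -0.0084  0.043 ]
along -370.61 lat -1.96 Fu -5.05 Fe -0.36
```

View pics/d6.png

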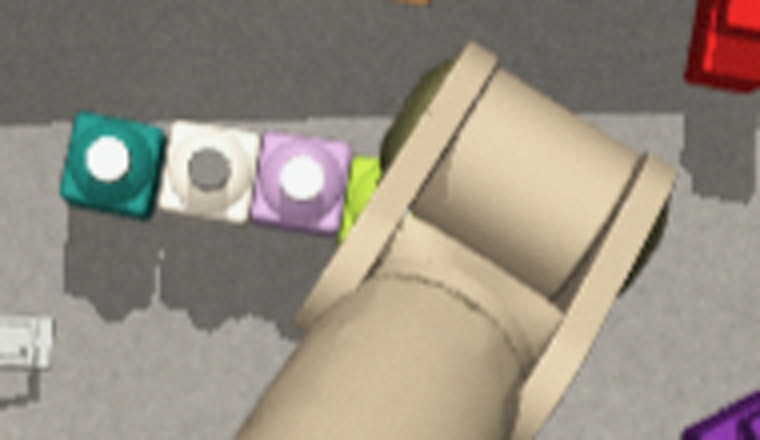

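View pics/d7.png

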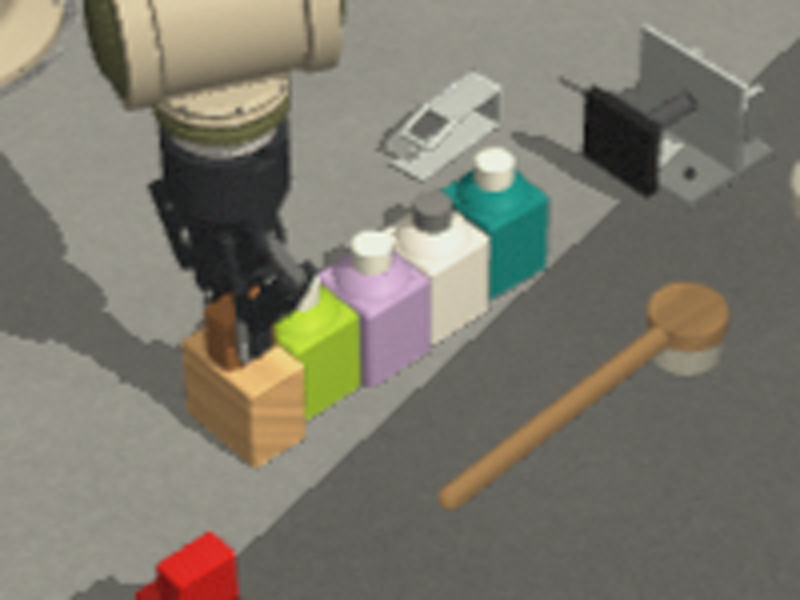

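move_arm(plan=[[[0,0,-0.002],[0,0.0014,-0.0025]],[[0,0,-0.0025],[0,0,0]],[[0,0,-0.0025],[0,0,0]],[[0,0,-0.0025],[0,0,0]],[[0,0,-0.0025],[0,0,0]],[[0,0,-0.0025],[0,0,0]],[[0,0,-0.0025],[0,0,0]],[[0,0,-0.0025],[0,0,0]],[[0,0,-0.0025],[0,0,0]],[[0,0,-0.0025],[0,0,0]],[[0,0,-0.0025],[0,0,0]],[[0,0,-0.0025],[0,0,0]],[[0,0,-0.0025],[0,0,0]],[[0,0,-0.002],[0,0,0]]])

```text
time: 10.03
ee_pos: [499.5, -141.2, 147.0]
eef_rot: [-0.461, -0.536, -0.457, 0.539]
contact_force: [-1.2, -5.9, -1.1]
grip_width: 23.4
```

Run:
```python
from h import *
to([478.9,-214,147],-.155); row()
for n in('top','side'):
    im=vision.grab_frame(n)[:,:,::-1]; cv2.imwrite(f'pics/{n}6.png',im)
crop("pics/top6.png",180,215,400,325,3.6,"pics/d8.png")
crop("pics/side6.png",200,170,400,320,4,"pics/d9.png")
```

```text
t 10.0333 pos [ 499.5  -141.15  147.04] toolx [ 0.001 -0.007 -1.   ] yaw y -0.157 F [-1.15 -5.91 -1.09] T [-1.13   0.254  0.039] w 23.4
rotvec(tool now) [-0.0016  0.007  -0.0019]
shift in target axes m [ 0.     -0.0091  0.0752]
shift now axes m [ 0.0005 -0.009   0.0752]
along -338.40 lat -1.28 Fu -6.01 Fe -0.23
```

View pics/d8.png

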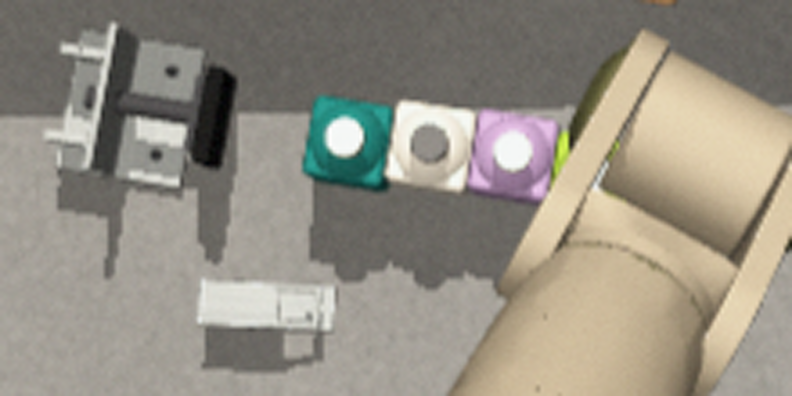

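View pics/d9.png

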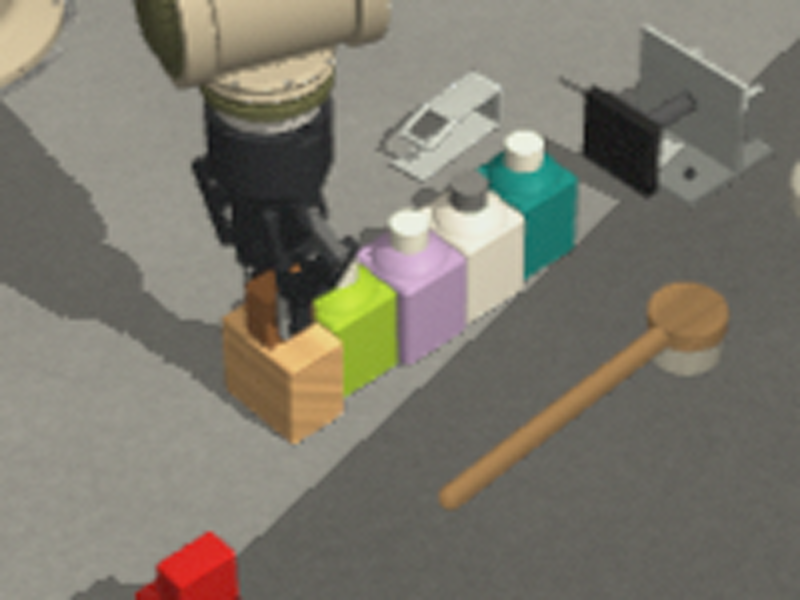

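move_arm(plan=[[[0,0,-0.002],[0,0.004,-0.001]],[[0,0,-0.0025],[0,0.003,-0.001]],[[0,0,-0.0025],[0,0,0]],[[0,0,-0.0025],[0,0,0]],[[0,0,-0.0025],[0,0,0]],[[0,0,-0.0025],[0,0,0]],[[0,0,-0.0025],[0,0,0]],[[0,0,-0.0025],[0,0.002,0]],[[0,0,-0.0025],[0,0,0]],[[0,0,-0.0025],[0,0,0]],[[0,0,-0.0025],[0,0,0]],[[0,0,-0.0025],[0,0.002,0]],[[0,0,-0.0025],[0,0,0]],[[0,0,-0.0025],[0,0,0]],[[0,0,-0.0025],[0,0,0]],[[0,0,-0.002],[0,0,0]]])

```text
time: 11.47
ee_pos: [505.3, -106.1, 146.9]
eef_rot: [-0.459, -0.537, -0.458, 0.539]
contact_force: [-1.6, -6.6, -0.4]
grip_width: 23.2
```

Run:
```python
from h import *
to([478.9,-214,147],-.155); row()
for n in('top','side'):
    im=vision.grab_frame(n)[:,:,::-1]; cv2.imwrite(f'pics/{n}7.png',im)
crop("pics/top7.png",180,215,400,325,3.6,"pics/e1.png")
crop("pics/side7.png",240,160,420,295,4.3,"pics/e2.png")
```

```text
t 11.4667 pos [ 505.32 -106.07  146.93] toolx [-0.    -0.003 -1.   ] yaw y -0.158 F [-1.62 -6.57 -0.4 ] T [-1.204  0.179  0.033] w 23.17
rotvec(tool now) [-0.0034  0.0026 -0.0001]
shift in target axes m [-1.000e-04 -9.400e-03  1.107e-01]
shift now axes m [ 0.0002 -0.0091  0.1107]
along -302.84 lat -0.93 Fu -6.74 Fe -0.59
```

View pics/e1.png

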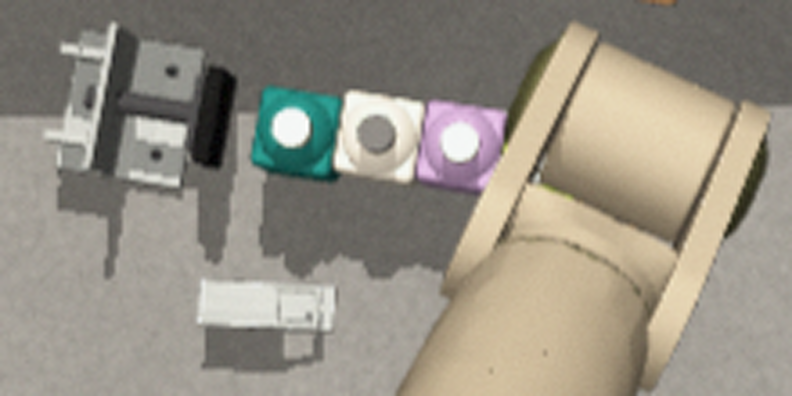

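View pics/e2.png

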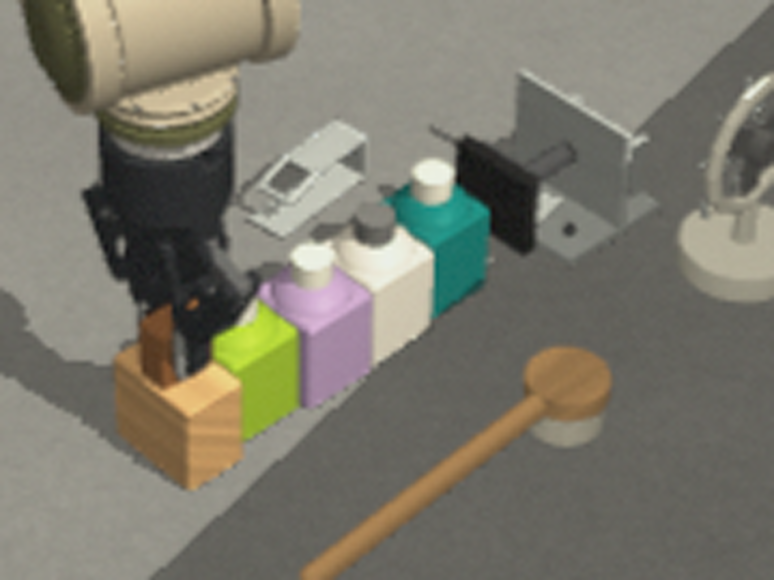

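move_arm(plan=[[[0,0,-0.002],[-0.003,0.0025,0]],[[0,0,-0.002],[0,0,0]],[[0,0,-0.002],[0,0,0]],[[0,0,-0.002],[0,0,0]],[[0,0,-0.0015],[0,0,0]],[[0,0,-0.0015],[0,0,0]]])

```text
time: 12.07
ee_pos: [507.0, -96.6, 146.9]
eef_rot: [-0.46, -0.537, -0.459, 0.538]
contact_force: [-1.9, -5.8, -0.7]
grip_width: 23.5
```

Run:
```python
from h import *
to([478.9,-214,147],-.155); row()
```

```text
t 12.0667 pos [506.96 -96.6  146.93] toolx [-0.    -0.002 -1.   ] yaw y -0.156 F [-1.86 -5.77 -0.69] T [-1.174  0.154 -0.038] w 23.54
rotvec(tool now) [-0.0011  0.0017 -0.0002]
shift in target axes m [-1.000e-04 -9.600e-03  1.203e-01]
shift now axes m [ 1.000e-04 -9.500e-03  1.203e-01]
along -293.23 lat -0.78 Fu -5.99 Fe -0.95
```

move_arm(plan=[[[0,0,-0.0015],[-0.001,0.0015,0]],[[0,0,-0.0015],[0,0,0]],[[0,0,-0.0015],[0,0,0]],[[0,0,-0.0015],[0,0,0]],[[0,0,-0.0015],[0,0,0]],[[0,0,-0.0015],[0,0,0]]])

```text
time: 12.57
ee_pos: [508.1, -89.4, 147.0]
eef_rot: [-0.46, -0.537, -0.459, 0.538]
contact_force: [-1.0, -6.3, -1.4]
grip_width: 23.2
```

Run:
```python
from h import *
row()
im=vision.grab_frame('side')[:,:,::-1]; crop(im,280,160,420,265,5.5,"pics/e3.png")
im=vision.grab_frame('top')[:,:,::-1]; crop(im,180,215,400,325,3.6,"pics/e4.png")
```

```text
along -285.98 lat -0.72 Fu -6.35 Fe 0.01
```

View pics/e3.png

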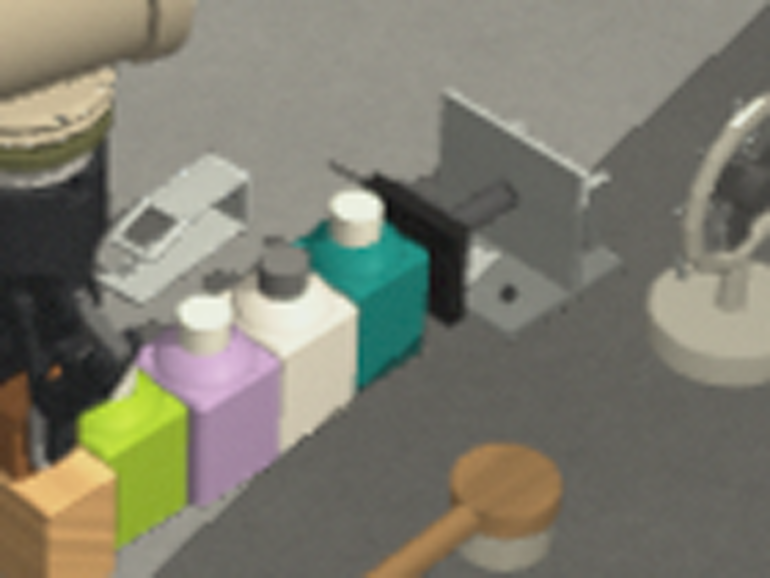

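View pics/e4.png

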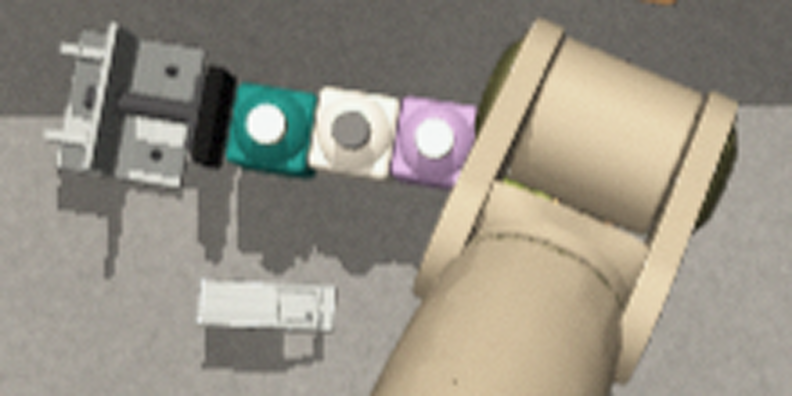

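move_arm(plan=[[[0,0,-0.0012],[0,0.001,0]],[[0,0,-0.0012],[0,0,0]],[[0,0,-0.0012],[0,0,0]]])

```text
time: 12.92
ee_pos: [508.6, -86.6, 147.0]
eef_rot: [-0.46, -0.537, -0.459, 0.538]
contact_force: [-0.7, -5.9, -1.9]
grip_width: 23.7
```

move_arm(plan=[[[0,0,-0.001],[0,0,0]],[[0,0,-0.001],[0,0,0]]])

```text
time: 13.08
ee_pos: [508.8, -85.3, 147.0]
eef_rot: [-0.46, -0.536, -0.459, 0.538]
contact_force: [-1.0, -5.5, -1.6]
grip_width: 23.2
```

move_arm(plan=[[[0,0,-0.001],[0,0,0]],[[0,0,-0.001],[0,0,0]]])

```text
time: 13.25
ee_pos: [509.0, -83.9, 147.0]
eef_rot: [-0.46, -0.536, -0.459, 0.539]
contact_force: [-1.1, -5.8, -2.2]
grip_width: 23.1
```

Run:
```python
from h import *
row()
```

```text
along -280.37 lat -0.72 Fu -5.91 Fe -0.14
```

move_arm(plan=[[[0,0,-0.001],[0,0,0]],[[0,0,-0.001],[0,0,0]]])

```text
time: 13.42
ee_pos: [509.2, -82.5, 147.0]
eef_rot: [-0.461, -0.536, -0.458, 0.539]
contact_force: [-0.7, -6.0, -1.9]
grip_width: 23.4
```

move_arm(plan=[[[0,0,-0.001],[0,0,0]]])

```text
time: 13.5
ee_pos: [509.3, -81.9, 147.0]
eef_rot: [-0.461, -0.536, -0.458, 0.539]
contact_force: [-1.2, -5.6, -1.7]
grip_width: 23.3
```

move_arm(plan=[[[0,0,-0.001],[0,0,0]]])

```text
time: 13.58
ee_pos: [509.4, -81.2, 147.0]
eef_rot: [-0.461, -0.536, -0.458, 0.539]
contact_force: [-1.5, -6.6, -2.0]
grip_width: 23.3
```

move_arm(plan=[[[0,0,-0.001],[0,0,0]]])

```text
time: 13.67
ee_pos: [509.5, -80.5, 147.1]
eef_rot: [-0.461, -0.536, -0.458, 0.54]
contact_force: [-1.3, -5.6, -1.0]
grip_width: 23.4
```

move_arm(plan=[[[0,0,-0.001],[0,0,0]]])

```text
time: 13.75
ee_pos: [509.6, -79.9, 147.1]
eef_rot: [-0.461, -0.535, -0.458, 0.54]
contact_force: [-1.2, -8.2, -2.3]
grip_width: 23.4
```

move_arm(plan=[[[0,0,-0.001],[0,0,0]]])

```text
time: 13.83
ee_pos: [509.7, -79.6, 147.1]
eef_rot: [-0.461, -0.535, -0.458, 0.54]
contact_force: [-1.2, -9.8, -1.9]
grip_width: 23.1
```

move_arm(plan=[[[0,0,-0.001],[0,0,0]]])

```text
time: 13.92
ee_pos: [509.8, -79.3, 147.2]
eef_rot: [-0.462, -0.534, -0.457, 0.54]
contact_force: [-2.0, -10.6, -1.4]
grip_width: 22.9
```

move_arm(plan=[[[0,0,-0.001],[0,0,0]]])

```text
time: 14.0
ee_pos: [509.8, -79.2, 147.2]
eef_rot: [-0.462, -0.534, -0.457, 0.541]
contact_force: [-2.6, -9.9, -1.5]
grip_width: 23.7
```

Run:
```python
from h import *
row();to([478.9,-214,147],-.155)
im=vision.grab_frame('side')[:,:,::-1]; crop(im,280,160,420,265,5.5,"pics/e5.png")
```

```text
along -275.56 lat -0.65 Fu -10.13 Fe -1.00
t 14.0 pos [509.82 -79.16 147.17] toolx [-0.003 -0.011 -1.   ] yaw y -0.156 F [-2.56 -9.85 -1.54] T [-1.792  0.276  0.003] w 23.73
rotvec(tool now) [-0.0009  0.0117  0.0013]
shift in target axes m [ 0.0002 -0.0097  0.138 ]
shift now axes m [ 0.0018 -0.0096  0.138 ]
```

View pics/e5.png

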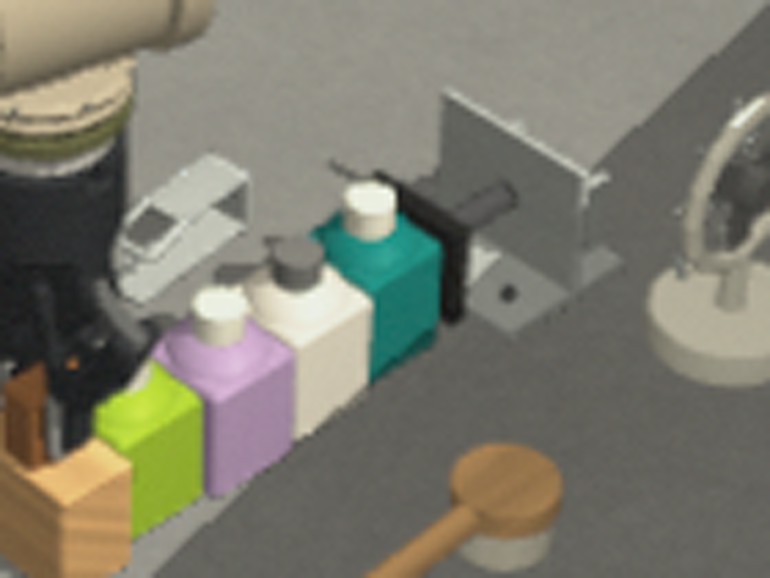

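move_arm(plan=[[[0,0,-0.0012],[0,0.006,0.001]],[[0,0,-0.0012],[0,0.006,0]]])

```text
time: 14.22
ee_pos: [509.8, -79.0, 147.1]
eef_rot: [-0.461, -0.536, -0.459, 0.539]
contact_force: [-1.4, -14.4, -3.4]
grip_width: 23.4
```

move_arm(plan=[[[0,0,-0.0013],[0,0.004,0]],[[0,0,-0.0013],[0,0.004,0]]])

```text
time: 14.38
ee_pos: [509.9, -79.2, 147.0]
eef_rot: [-0.46, -0.537, -0.46, 0.538]
contact_force: [-3.1, -13.8, -3.1]
grip_width: 23.3
```

Run:
```python
from h import *
row();to([478.9,-214,147],-.155)
```

```text
along -275.64 lat -0.59 Fu -14.12 Fe -0.98
t 14.3833 pos [509.86 -79.24 147.02] toolx [-0.001 -0.001 -1.   ] yaw y -0.155 F [ -3.15 -13.8   -3.06] T [-2.557  0.474 -0.048] w 23.29
rotvec(tool now) [0.0003 0.0013 0.0011]
shift in target axes m [ 0.     -0.0098  0.1379]
shift now axes m [ 0.0002 -0.0098  0.1379]
```

move_arm(plan=[[[0,0,-0.0015],[0,0.002,0]],[[0,0,-0.0015],[0,0.002,0]]])

```text
time: 14.55
ee_pos: [510.0, -79.1, 147.1]
eef_rot: [-0.46, -0.536, -0.46, 0.538]
contact_force: [-2.3, -14.6, -1.7]
grip_width: 23.2
```

move_arm(plan=[[[0,0,-0.0016],[0,0.002,0]],[[0,0,-0.0016],[0,0.002,0]]])

```text
time: 14.72
ee_pos: [510.1, -78.9, 147.1]
eef_rot: [-0.46, -0.536, -0.46, 0.538]
contact_force: [-3.1, -13.8, -2.9]
grip_width: 23.4
```

Run:
```python
from h import *
row();to([478.9,-214,147],-.155)
```

```text
along -275.26 lat -0.46 Fu -14.16 Fe -0.93
t 14.7167 pos [510.05 -78.89 147.1 ] toolx [-0.002 -0.004 -1.   ] yaw y -0.154 F [ -3.11 -13.84  -2.86] T [-2.641  0.507  0.004] w 23.44
rotvec(tool now) [0.0008 0.0039 0.0018]
shift in target axes m [ 1.000e-04 -9.900e-03  1.383e-01]
shift now axes m [ 0.0007 -0.01    0.1383]
```

move_arm(plan=[[[0,-0.0001,-0.0018],[0,0.003,0.001]],[[0,-0.0001,-0.0018],[0,0.003,0.001]]])

```text
time: 14.88
ee_pos: [510.0, -78.6, 147.1]
eef_rot: [-0.461, -0.536, -0.459, 0.538]
contact_force: [-3.0, -16.4, -2.5]
grip_width: 23.0
```

move_arm(plan=[[[0,-0.0001,-0.0018],[0,0.003,0]],[[0,-0.0001,-0.0018],[0,0.003,0]]])

```text
time: 15.05
ee_pos: [510.0, -78.5, 147.1]
eef_rot: [-0.461, -0.535, -0.459, 0.538]
contact_force: [-3.2, -16.0, -4.1]
grip_width: 23.0
```

Run:
```python
from h import *
row();to([478.9,-214,147],-.155)
```

```text
along -274.90 lat -0.58 Fu -16.33 Fe -0.67
t 15.05 pos [509.98 -78.52 147.12] toolx [-0.001 -0.005 -1.   ] yaw y -0.153 F [ -3.19 -16.03  -4.1 ] T [-2.979  0.551 -0.131] w 23.04
rotvec(tool now) [0.0017 0.0051 0.0002]
shift in target axes m [ 1.000e-04 -9.800e-03  1.387e-01]
shift now axes m [ 0.0008 -0.01    0.1386]
```

move_arm(plan=[[[0,-0.0001,-0.0018],[0.001,0.003,0]],[[0,-0.0001,-0.0017],[0,0.003,0]],[[0,-0.0001,-0.0017],[0,0.003,0]]])

```text
time: 15.3
ee_pos: [510.0, -78.5, 147.1]
eef_rot: [-0.461, -0.535, -0.459, 0.539]
contact_force: [-3.1, -15.5, -2.0]
grip_width: 23.4
```

move_arm(plan=[[[0,-0.0001,-0.0018],[0,0.003,0]],[[0,-0.0001,-0.0018],[0,0.003,0]],[[0,-0.0001,-0.0018],[0,0.003,0]],[[0,-0.0001,-0.0018],[0,0.003,0]]])

```text
time: 15.63
ee_pos: [510.0, -78.4, 147.2]
eef_rot: [-0.462, -0.535, -0.459, 0.539]
contact_force: [-2.6, -16.0, -3.0]
grip_width: 23.6
```

Run:
```python
from h import *
row();to([478.9,-214,147],-.155)
```

```text
along -274.74 lat -0.55 Fu -16.23 Fe -0.07
t 15.6333 pos [510.04 -78.36 147.19] toolx [-0.001 -0.007 -1.   ] yaw y -0.153 F [ -2.58 -16.03  -3.03] T [-2.873  0.594 -0.141] w 23.64
rotvec(tool now) [0.0018 0.007  0.0003]
shift in target axes m [ 0.0002 -0.0098  0.1388]
shift now axes m [ 0.0012 -0.0101  0.1388]
```

move_arm(plan=[[[0,0,-0.0012],[0,0.007,0]],[[0,0,-0.0009],[0,0.005,0]],[[0,0,-0.0006],[0,0.002,0]]])

```text
time: 15.88
ee_pos: [510.0, -79.3, 146.9]
eef_rot: [0.46, 0.537, 0.461, -0.537]
contact_force: [-2.0, -6.4, -1.0]
grip_width: 23.4
```

Run:
```python
from h import *
row();to([478.9,-214,147],-.155)
```

```text
along -275.70 lat -0.49 Fu -6.60 Fe -1.02
t 15.8833 pos [509.96 -79.32 146.92] toolx [-0.001  0.001 -1.   ] yaw y -0.154 F [-2.02 -6.37 -1.01] T [-1.337  0.11  -0.108] w 23.37
rotvec(tool now) [ 0.0012 -0.0013  0.001 ]
shift in target axes m [-1.000e-04 -9.900e-03  1.379e-01]
shift now axes m [-0.0002 -0.0101  0.1378]
```

move_arm(plan=[[[0,0,-0.0004],[0,0,0]],[[0,0,-0.0002],[0,0,0]],[[0,0,0],[0,0,0]],[[0,0,0],[0,0,0]],[[0,0,0],[0,0,0]]], gripper=-0.1)

```text
time: 16.3
ee_pos: [509.9, -77.2, 147.0]
eef_rot: [0.458, 0.538, 0.462, -0.536]
contact_force: [0.4, -0.5, -0.1]
grip_width: 46.9
```

Run:
```python
from h import *
row();to([478.9,-214,147],-.155)
im=vision.grab_frame('side')[:,:,::-1]; crop(im,250,160,410,280,5,"pics/f1.png")
```

```text
along -273.59 lat -0.92 Fu -0.48 Fe 0.48
t 16.3 pos [509.86 -77.16 146.95] toolx [-0.001  0.006 -1.   ] yaw y -0.155 F [ 0.4  -0.55 -0.09] T [-0.029  0.024 -0.059] w 46.93
rotvec(tool now) [ 0.0001 -0.0056  0.0024]
shift in target axes m [-0.     -0.0095  0.14  ]
shift now axes m [-0.0008 -0.0095  0.14  ]
```

View pics/f1.png

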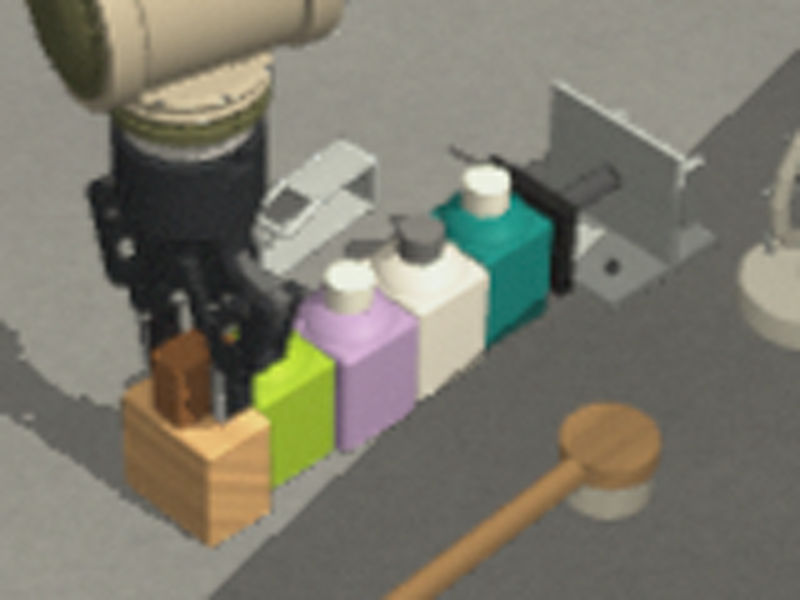

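move_arm(plan=[[[-0.005,0,0],[0,-0.003,0.002]],[[-0.01,0,0],[0,0,0]],[[-0.015,0,0],[0,0,0]],[[-0.02,0,0],[0,0,0]],[[-0.025,0,0],[0,0,0]],[[-0.025,0,0],[0,0,0]],[[-0.02,0,0],[0,0,0]],[[-0.01,0,0.02],[0,0,0]],[[0,0,0.035],[0,0,0]],[[0,0,0.035],[0,0,0]],[[0,0,0.035],[0,0,0]],[[0,0,0.035],[0,0,0]],[[0,0,0.03],[0,0,0]],[[0,0,0.015],[0,0,0]],[[0,0,0],[0,0,0]],[[0,0,0],[0,0,0]]])

```text
time: 17.68
ee_pos: [475.8, -286.6, 298.4]
eef_rot: [0.465, 0.538, 0.457, -0.534]
contact_force: [0.9, -0.1, -1.5]
grip_width: 47.0
```

```bash
cp pics/top0.png /tmp
python3 - <<'E'
from m import *
to([478.9,-214,147],-.155)
t=vision.grab_frame('top')[:,:,::-1].copy(); cv2.imwrite('pics/topf.png',t)
s=vision.grab_frame('side')[:,:,::-1].copy(); cv2.imwrite('pics/sidef.png',s)
crop(t,180,190,400,320,3.6,"pics/f2.png"); crop(s,250,160,430,280,4.4,"pics/f3.png")
E
```

```text
t 17.6833 pos [ 475.77 -286.64  298.35] toolx [ 0.011 -0.004 -1.   ] yaw y -0.151 F [ 0.91 -0.07 -1.46] T [ 0.02   0.017 -0.013] w 47.03
rotvec(tool now) [ 0.0044  0.0025 -0.0116]
shift in target axes m [ 0.1514 -0.0081 -0.0722]
shift now axes m [ 0.1511 -0.0096 -0.0727]
```

View pics/f2.png

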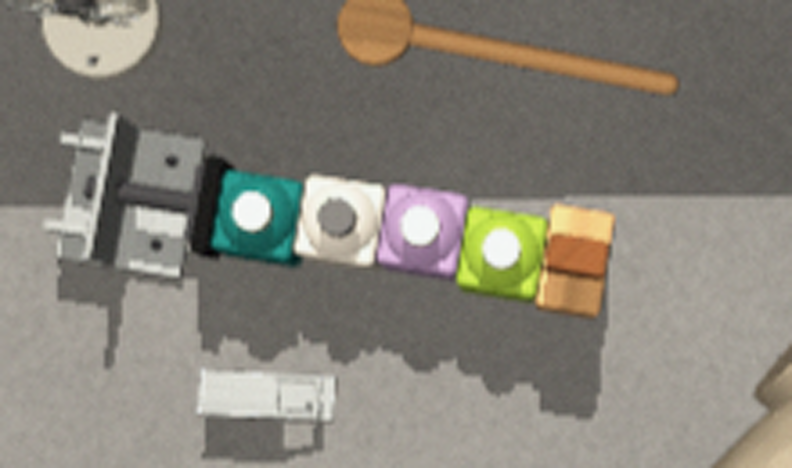

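View pics/f3.png

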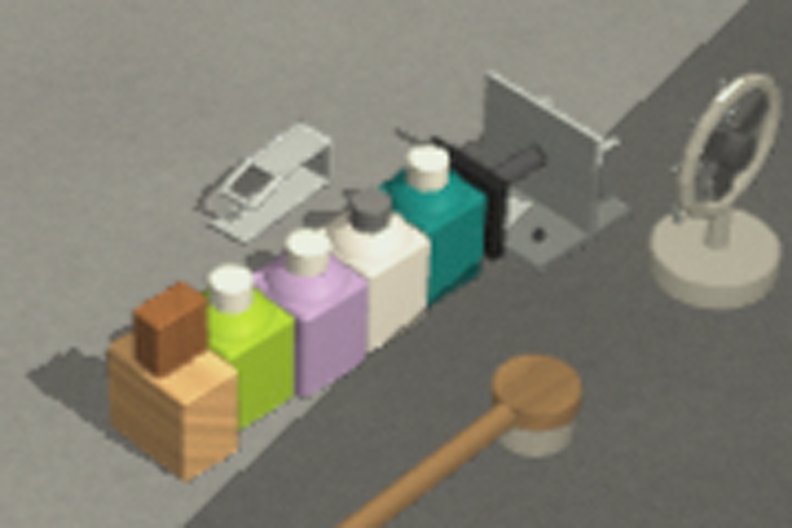

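```bash
cat > mf.py <<'E'
from m import *
import sys
def meas(f,seeds,bl,bls,yaw=-.15,O=(550.6,193.3)):
    t=cv2.imread(f'pics/top{f}.png'); s=cv2.imread(f'pics/side{f}.png')
    u=np.array([-np.sin(yaw),np.cos(yaw)]); e=np.array([np.cos(yaw),np.sin(yaw)])
    ms=bottles(t)
    for k in '1234':
        m=big(ms[k],seeds[k]); g=back('top',seeds[k],68)[0]
        x,c=fit({'top':m},bottle,[g[0],g[1],-.15]); d=x[:2]-O
        print(k,x.round(2),round(c),'along %.1f lat %.1f'%(d@u,d@e), int(m.sum()))
    if bl:
        h,sa,v=hsv(t); hs,ss,vs=hsv(s)
        m=big((h>5)&(h<25)&(sa>60),bl); g=back('top',bl,66)[0]
        x,c=fit({'top':m},block,[g[0],g[1],-.15]); d=x[:2]-O
        print('blk',x.round(3),round(c),'along %.1f lat %.1f'%(d@u,d@e))
E
python3 - <<'E'
from mf import *
meas('0',{'1':(288,266),'2':(323,266),'3':(342,271),'4':(369,280)},None,None)
z=lambda x,y:(180+x/3.6,190+y/3.6)
meas('f',{'1':z(252,245),'2':z(365,240),'3':z(420,255),'4':z(500,280)},z(575,225),None)
for n,c in(('0',[(180+a/3.6,215+b/3.6) for a,b in((385,143),(485,153),(586,168),(683,200))]),('f',[z(252,211),z(337,218),z(421,227),z(502,250)])):
    P=back('top',c,96); d=P[:,:2]-(550.6,193.3); print(n,(d@[np.cos(-.15),np.sin(-.15)]).round(1))
E
```

```text
1 [ 5.2459e+02  5.0450e+01 -2.4000e-01] 67 along -145.1 lat -4.4 538
2 [ 5.2013e+02 -1.5150e+01 -1.4000e-01] 51 along -210.7 lat 1.0 537
3 [ 5.0819e+02 -8.3180e+01 -1.3000e-01] 46 along -279.7 lat -0.6 527
4 [ 4.882e+02 -1.475e+02 -1.400e-01] 63 along -346.3 lat -10.8 533
1 [ 5.3926e+02  1.4165e+02 -1.8000e-01] 105 along -52.8 lat -3.5 539
2 [ 5.3638e+02  7.8810e+01 -2.4000e-01] 1230 along -115.3 lat 3.0 1928
3 [ 5.308e+02  2.904e+01 -1.700e-01] 75 along -165.4 lat 5.0 527
4 [ 5.142e+02 -2.778e+01 -1.600e-01] 52 along -224.0 lat -3.0 523
blk [ 5.09922e+02 -7.75760e+01 -1.58000e-01] 47 along -273.9 lat 0.3
0 [ -5.4  -1.7  -1.1 -12.1]
f [-4.7 -0.5  2.2 -4.5]
```

Run:
```python
from plant import ticket
print(ticket.sign_off())
```

```text
the job is handed in; nothing more can be done
None
```

The four bottles are closed up in a row against the rubber pad. The wooden end block stands square behind them. I handed the job in at about 17.8 s, and no verdict is reported.

**What I did:**
- I gripped the natural-wood block, set it down square about 20 mm behind bottle 4, and pushed the row along the shelf.
- Over the first 8 mm or so I also dragged bottle 4 sideways with the block, because it stood about 10 mm out of line.
- At the pad, I pressed until the wrist read about 16 N and held it for roughly 0.75 s. Sliding the row took about 6 N of that, so the pad took about 10 N. The highest wrist reading I saw was about 17 N.
- I then eased off, opened the gripper, and moved the arm up and back so it touches nothing.

**Last checks:**
- **Closed up:** the final pictures show the row closed and upright. The block is 50 mm from bottle 4 centre to centre, which means the faces are touching.
- **Square:** the block's yaw measured about -0.158 rad against about -0.15 for the stop.
- **Bystanders:** the fan, clip and brush look untouched.

**Not perfect or not certain:**
- **Straightness:** the bottles are still within about ±5 mm of the centre line. Bottle 4 sits about 7 mm to one side of bottle 3.
- **Bottle 2:** my final body measurement failed because its outline was confused with something else. I used its cap position instead.
- **Pad force:** the 10 N is worked out from the wrist force minus the sliding force, not measured directly.

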